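# Discard two used tubes through the neck of the waste jar and shut its keeper bar

## Robot

A 7-joint arm with a two-finger parallel gripper is mounted at the origin on the work surface. World frame = base frame: x ahead of the robot, y to its left, z up, the work surface at z = 0. Lengths are in m, angles in rad, forces in N, time in s.
With the tool pointing down it reaches from about 0.425 to 0.925 m from the base axis. Payload 6.8 kg.
Tool frame: the origin (TCP) lies midway between the tips of the shut fingers; the grasp point (between the pads) lies 19 mm behind it; y points along the fingers, z is the direction in which the jaws open and shut, and the axes are right-handed (so a half turn about y gives the same grasp; the last joint's range is limited). The gripper opens to 85 mm and grips with 20 to 120 N. Pads are 22 mm wide; open, the fingers measure 114 mm over their backs; the gripper's body (76 mm by 85 mm) begins 54 mm behind the grasp point. The pads swing forward as they close: fully open they stand 13 mm farther back than shut.
Start: joints at [1.001, 0.477, 0.022, 1.555, -0.011, 1.109, -0.083], TCP at [0.301, -0.604, 0.231] pointing down, gripper open.
Joint ranges: [-2.96, 2.96], [-0.34, 2.1], [-1.41, 1.46], [0.24, 2.44], [-1.37, 4.51], [0.17, 1.92], [-2.96, 2.96]. Speed limits (rad/s): [2.39, 2.39, 3.14, 3.14, 3.14, 3.14, 3.14].

## Interface

Orientations are given as a unit quaternion [w, x, y, z].
In Python, from station import bot gives the robot as it stands. The module is installed in compiled form; this text tells all that it offers.
- The arm moves only by the shell command python3 -m crank 'ROWS' [FORCE]. ROWS is JSON, a list of rows, each an object with "linear": the shift along the tool's x, y, z in m, a list of three; "dr": the turn, a rotation vector about the tool's x, y, z in degrees, a list of three; "hand": the gripper command: -1 is shut, 1 is fully open, values between are in proportion. A call has 1 to 10 rows; each row is the pose to reach, as a shift and turn from the pose commanded when the call began, along the tool's axes at that moment; what a row does not reach only later rows make up. A row lasts 1/12 s, in which the tool goes at most 41.7 mm and 7.16 degrees, less where a joint would pass 70% of its speed; a pose out of reach is approached as far as the arm can. A call with a gripper value outside its range is refused whole. The fingers move at their own pace and stop on an object; FORCE is the grip in N (left out, the last holds). Time passes only in rows, so rows that repeat a pose let the fingers close. It gives the time, the measured TCP pose, the force and the opening at its end, in the units of the state.
- bot.get_obs(): the state, without advancing time (a new reading comes with each control period).
- bot.read_camera(name): name is "scene" or "top" or "wrist"; returns the picture (420x560x3 uint8, blue, green, red); there is no depth.
- bot.camera_params(name): a dict with "K" (3x3 intrinsics, pixels), "R" (3x3) and "t" (3): a world point X has camera coordinates R X + t; the wrist camera has in their place "hand_eye" (4x4, takes a point from camera to tool coordinates, whose origin is the TCP and whose axes are the tool frame's). Camera axes: x right, y down, z forward; pixel columns grow to the right and rows downward; lengths in m; the calibration is good to about 2 mm. A picture is of the moment at which its call begins: read the wrist's pose just before it. camera_params takes no time and is no camera call.
- bot.hand_in(): hands the job in, once; it reports no verdict.
Trained networks look in the newest picture that a camera, given by its name, has taken for a name from the list of things; names that differ only in an ending like _2 or _b are one class to them, and where a whole thing is asked for, a point or a joint stands for the part that bears it (a point fixed in the world has none). Each returns a list of dicts, best first, with "score" (0 to 1); they miss things now and then, are a little off and sometimes report something else, mostly with a low value. They report only what shows in the picture. A call takes as long as a camera call. They do not tell look-alikes from the thing itself.
- bot.search_frame(camera, target): "extent" ([left, top, right, bottom] in pixels, round what is visible of it).
- bot.cut_out(camera, target): "pixels" (420x560 bool, what is visible of it) and "extent" ([left, top, right, bottom] in pixels, round what is visible of it).
- bot.place_of(camera, target): "xy" ([column, row] in pixels: a listed point, or the origin of a listed thing).
The state is a dict: "t": time; "q": joint angles; "joint_vel": joint speeds; "joint_torque": joint torques, N m; "eef_pos": TCP position; "tool_rot": TCP orientation; "contact_force": force on the tool from outside, world axes, zero at the start; "torque": the same for the moment, N m; "gripper_width": opening from 0.0 (shut) to 1.0 (fully open).
Only numpy, scipy, OpenCV 4.12 (cv2) and the standard library are available. Lean on these libraries where they do the work, as an engineer would, in place of code of your own. Each camera call takes 0.05 s, during which the arm holds its last target. There are 200 camera calls.

## Task

Two used large screw-cap tubes, one resting in the angled rack and one lying in the steel tray, are to be thrown away: feed them one after the other through the narrow neck of the waste jar so that each drops right inside. Then swing the keeper bar over the jar's mouth until it snaps home in its detent. Leave the thin tube in its rack place and all the other things where they are.

Things in the scene. Friction and masses are not known exactly. Their poses are not given: they have to be found in the camera images.
- tube_a_mid (a point): Large capped tube to discard: 115 mm long, pale body 29 mm in diameter, conical foot 16 mm long with a blunt tip, blue cap 34 mm in diameter, 15 mm long; 25 to 50 g. Point at its centre, half-way along the axis; x axis from foot to cap. Starts in an outer place of the angled rack, foot down, cap end overhanging freely.
- tube_b_mid (a point): Large capped tube to discard: 115 mm long, pale body 29 mm in diameter, conical foot 16 mm long with a blunt tip, blue cap 34 mm in diameter, 15 mm long; 25 to 50 g. Point at its centre, half-way along the axis; x axis from foot to cap. Starts lying level in the tray, cap roughly to the robot's right (-y); the tray's high ends let it be taken only from above, across its axis.
- thin_tube_mid (a point): Thin capped tube, which stays: 118 mm long, 17 mm in diameter, blue cap 22 mm in diameter, lying in the other outer place of the rack. Point at its centre; x axis from foot to cap.
- rack: White angled tube rack, fixed, 248 mm wide (y), 110 deep, 80 high; origin at the centre of its underside. Three open 90 deg V-grooves side by side at y = -80, 0, +80 mm, each sloping up 40 deg towards the rack's +x, a foot stop at the low end (x = -45 mm). A groove carries the lowest 72 mm of a tube; the rest overhangs free. +x points roughly to the robot's right.
- rack_free (a point): The rack's free middle place: where the centre of a large tube lies when it rests in the groove, foot at the stop, cap end along the rack's +x raised 40 deg. A tube laid here can be taken again by its cap at a new angle. Axes as the rack's (x level).
- tray: Open steel tray, fixed, outside 158 mm (x) by 160 mm (y), 50 mm high, walls and floor 3 mm. Origin at the centre of its underside. The large tube lies roughly along its x, its axis 4 to 20 mm to the -y side of the middle; forceps lie along the +y side.
- jar: Milky plastic waste jar, fixed in a steel bracket; origin at the centre of the base plate's underside (160 x 230 mm). Jar 152 mm in diameter up to z = 123 mm, shoulder to 158, upright neck to the rim at 180; floor inside at 13 mm. Hinge post at y = -96 mm, 189 mm high; catch post at y = +96 mm, 182 mm high, with a stop ear on its +x side up to 208 mm.
- jar_mouth (a point): Centre of the jar's mouth, level with the rim: the neck is 44 mm wide inside, 51 mm outside, 22 mm long. Axes parallel to the jar's.
- keeper (a joint): Keeper bar's angle q (rad) on its upright hinge: 0 = shut, across the mouth along the jar's +y, against its stop; starts open at 1.1 to 1.8. The bar points along (-sin q, cos q) in the jar's x, y; it shuts clockwise seen from above and stays where left. Below about 0.11 it rides over a sprung ball (some 3.5 N at the tab) that then rises behind it: under 0.02 it is home.
- keeper_tab (a point): Centre of the keeper bar's upright thumb tab, 148 mm from the hinge: 8 mm thick (along the swing), 30 mm long, 28 mm high, top at z = 234 mm. Bar below it: 8 mm thick, z = 191 to 207 mm, 206 mm long from the hinge, with a 60 mm rubber disc under it that shuts over the mouth. Axes turn with the bar: y from hinge to free end, +x the way it swings shut.
- keeper_hinge (a point): Point on the keeper bar's upright hinge axis, level with the tab's centre, 96 mm to the jar's -y side of the mouth's centre.
- forceps: Steel forceps 120 mm long lying in the tray beside the tube; they stay. Origin at the centre of the underside.
- tip_box: Blue box of pipette tips, 122 x 84 mm, 62 mm high, beyond the rack; stays. Origin at the centre of the underside.
- vial: Small glass vial with white cap, 26 mm in diameter, 46 mm high, in front of the tray; stays. Origin at the centre of the underside.
- reagent: Amber reagent bottle, 72 mm in diameter, 130 mm high, on the far side; stays. Origin at the centre of the underside.
- wash_bottle: White wash bottle with a bent spout, 68 mm in diameter, 178 mm high, beyond the tray; stays. Origin at the centre of the underside.
- beaker: Small clear beaker, 66 mm in diameter, 72 mm high, on the near side between rack and jar; stays. Origin at the centre of the underside.
There are look-alikes about, which are no part of the job. What is shaped like the part that bears tube_b_mid but purple is not meant.

How it is judged:
On the way, in this order (a step that is already met when the one before it is completed fails the run):
1. one of the two large tubes is wholly inside the waste jar (((horizontal distance between tube_a_mid and jar_mouth below 0.07 m and z of tube_a_mid in the frame of jar_mouth below -0.06 m) or (horizontal distance between tube_b_mid and jar_mouth below 0.07 m and z of tube_b_mid in the frame of jar_mouth below -0.06 m))), for 0.2 s.
2. both large tubes are wholly inside the waste jar (horizontal distance between each of tube_a_mid, tube_b_mid and jar_mouth below 0.07 m and z of each of tube_a_mid, tube_b_mid in the frame of jar_mouth below -0.06 m), for 0.2 s.
At the end, for the whole second after the job is handed in: Both large tubes lie inside the jar, their centres at least 60 mm below its rim and within 70 mm of its axis; the keeper bar is shut past its detent (below 0.02 rad); thin tube within 20 mm, other loose things within 30 mm of where they stood (all of step 2 and value of joint keeper below 0.02 rad and distance of thin_tube_mid from where it was at the start of the episode below 0.02 m); the robot touches nothing.
It fails at once if the thin tube is lifted or pushed out of its place in the rack (over 20 mm) (distance of thin_tube_mid from where it was at the start of the episode above 0.02 m).
It fails at once if another thing on the bench is pushed more than 30 mm or knocked over (distance of any of forceps, tip_box, vial, reagent, wash_bottle, beaker from where it was at the start of the episode above 0.03 m or angle between any of tip_box, vial, reagent, wash_bottle, beaker's own z axis and vertical above 0.6 rad).
It also fails if it takes over 72 s, if anything falls off the work surface, if the arm or the gripper's body presses on something with over 40 N, if the wrist force passes 120 N, or if a joint passes its speed limit or range.

## Working session

There is one attempt and no reset: what is moved stays moved. The work goes in short steps, Python scripts to look and compute and a shell command to move; the robot and the scene stay as the last step left them, time stands still between calls to the robot, and variables do not carry over. Pictures are saved under pics/ and viewed, about 8 in all and at most 12, crops included, and the job is handed in when it is done.

```bash
mkdir -p pics; python3 - <<'E'
from station import bot
import cv2,numpy as np
o=bot.get_obs();print({k:np.round(v,3).tolist() for k,v in o.items()})
for c in("scene","top"):
    im=bot.read_camera(c);cv2.imwrite(f"pics/{c}0.png",im)
    p=bot.camera_params(c);print(c,np.round(p["K"],1).tolist(),np.round(p["R"],4).tolist(),np.round(p["t"],4).tolist())
    for n in["tube_a_mid","thin_tube_mid","rack","rack_free","tray","jar","jar_mouth","keeper_tab","keeper_hinge","forceps","tip_box","vial","reagent","wash_bottle","beaker"]:
        print(n,[(np.round(d["xy"]).tolist(),round(float(d["score"]),2)) for d in bot.place_of(c,n)])
print(bot.camera_params("wrist"))
E
```

```text
{'t': 0.0, 'q': [1.001, 0.478, 0.022, 1.556, -0.011, 1.109, -0.083], 'joint_vel': [-0.002, 0.0, 0.0, 0.001, -0.001, -0.001, -0.0], 'joint_torque': [-0.001, -59.645, 1.608, -28.12, 0.013, 0.009, 0.0], 'eef_pos': [0.3, -0.604, 0.23], 'tool_rot': [0.162, -0.162, 0.689, -0.688], 'contact_force': [0.259, -0.067, -0.358], 'torque': [-0.02, 0.018, -0.019], 'gripper_width': 1.001}
scene [[428.4, 0.0, 282.2], [0.0, 428.4, 211.5], [0.0, 0.0, 1.0]] [[-0.29, 0.9568, -0.022], [0.5074, 0.1342, -0.8512], [-0.8115, -0.258, -0.5244]] [0.1505, -0.1258, 1.5425]
tube_a_mid [([258.0, 256.0], 0.81)]
thin_tube_mid [([285.0, 228.0], 0.53)]
rack [([269.0, 257.0], 0.57)]
rack_free [([274.0, 239.0], 0.96)]
tray [([398.0, 267.0], 0.93)]
jar [([171.0, 241.0], 0.89)]
jar_mouth [([160.0, 187.0], 0.71), ([356.0, 244.0], 0.2)]
keeper_tab []
keeper_hinge [([131.0, 165.0], 0.97), ([399.0, 258.0], 0.16)]
forceps []
tip_box [([265.0, 339.0], 0.76)]
vial [([354.0, 246.0], 0.48)]
reagent [([366.0, 348.0], 0.66)]
wash_bottle [([425.0, 343.0], 0.97)]
beaker [([254.0, 223.0], 0.97)]
top [[543.2, 0.0, 275.7], [0.0, 543.2, 207
[... 759 characters left out ...]
0.62)]
vial [([227.0, 252.0], 0.5)]
reagent [([203.0, 145.0], 0.68), ([276.0, 229.0], 0.23)]
wash_bottle [([165.0, 163.0], 0.97), ([285.0, 205.0], 0.17)]
beaker [([315.0, 254.0], 0.76)]
{'K': array([[294.28104509,   0.        , 279.52384769],
       [  0.        , 294.28104509, 209.39142053],
       [  0.        ,   0.        ,   1.        ]]), 'hand_eye': array([[-5.20617753e-04,  9.56383560e-01,  2.92113360e-01,
        -7.44322106e-02],
       [-1.59129275e-03, -2.92113822e-01,  9.56382237e-01,
        -1.42010826e-01],
       [ 9.99998598e-01,  3.30716999e-05,  1.67396587e-03,
         6.79107207e-04],
       [ 0.00000000e+00,  0.00000000e+00,  0.00000000e+00,
         1.00000000e+00]])}
```

```bash
python3 - <<'E'
import cv2
a=cv2.imread("pics/top0.png")[100:290,130:480];cv2.imwrite("pics/top0c.png",cv2.resize(a,(800,434),interpolation=cv2.INTER_CUBIC))
a=cv2.imread("pics/scene0.png")[130:390,80:480];cv2.imwrite("pics/scene0c.png",cv2.resize(a,(800,520),interpolation=cv2.INTER_CUBIC))
E
```

```text
(no output)
```

View pics/top0c.png

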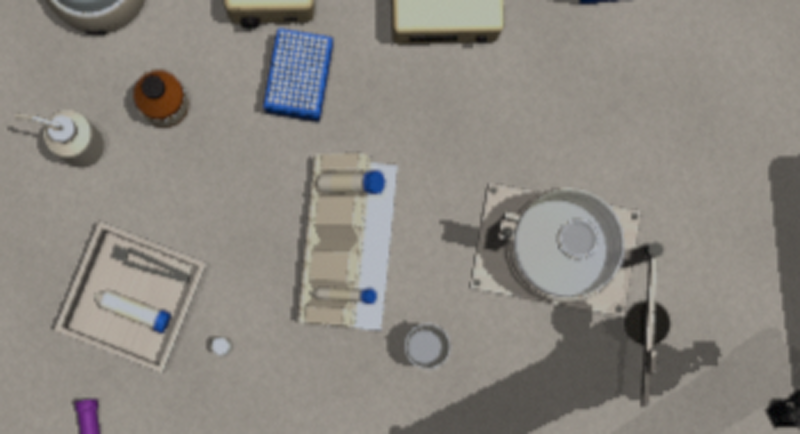

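View pics/scene0c.png

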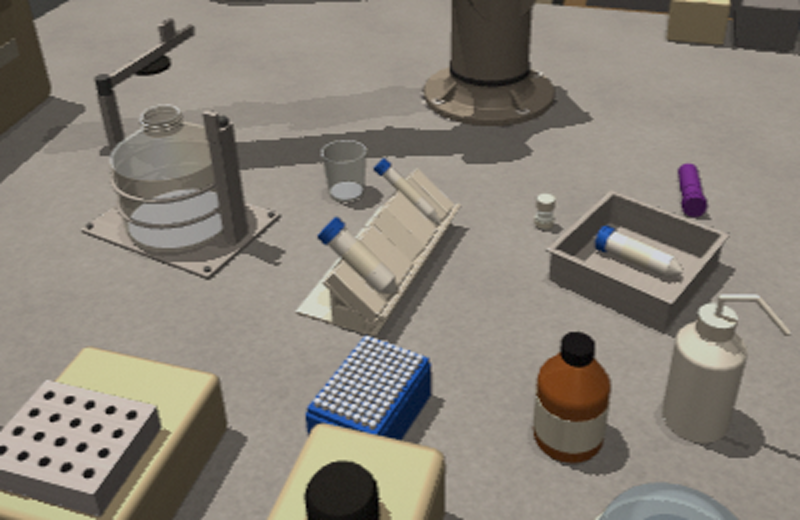

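The top view shows the blue-capped tubes at crop (350,183) (rack, large), (340,295) (rack, thin) and (135,310) (tray). The purple look-alike is outside the tray at (88,415), and the forceps are at (150,262). The jar mouth is at (577,238). The keeper is open, running from (652,250) to (647,400).

```bash
cat > h.py <<'E'
from station import bot
import numpy as np,cv2
from scipy.spatial.transform import Rotation as Ro
def rot(q): return Ro.from_quat(np.roll(q,-1)).as_matrix()
def cam(n,o=None):
    p=bot.camera_params(n)
    if n!="wrist": return p["K"],p["R"],p["t"]
    o=o or bot.get_obs();T=np.eye(4);T[:3,:3]=rot(o["tool_rot"]);T[:3,3]=o["eef_pos"]
    W=np.linalg.inv(T@p["hand_eye"]);return p["K"],W[:3,:3],W[:3,3]
def onz(c,px,z):
    K,R,t=c;d=R.T@np.linalg.inv(K)@np.array([px[0],px[1],1]);C=-R.T@t
    return C+d*(z-C[2])/d[2]
def pj(c,X):
    K,R,t=c;x=K@(R@np.asarray(X)+t);return x[:2]/x[2]
def snap(f,n="wrist"):
    o=bot.get_obs();im=bot.read_camera(n);cv2.imwrite(f"pics/{f}.png",im);c=cam(n,o)
    np.savez(f"pics/{f}.npz",K=c[0],R=c[1],t=c[2]);return im,c
def ld(f):
    d=np.load(f"pics/{f}.npz");return d["K"],d["R"],d["t"]
def go(pos,y,z,o=None):
    "rows values to bring TCP to pos with tool y along y, tool z along z"
    o=o or bot.get_obs();R=rot(o["tool_rot"]);y=np.array(y,float);y/=np.linalg.norm(y)
    z=np.array(z,float);z-=y*(z@y);z/=np.linalg.norm(z)
    best=None
    for s in(1,-1):
        G=np.c_[np.cross(y,s*z),y,s*z];r=Ro.from_matrix(R.T@G).as_rotvec(degrees=True)
        print("lin",np.round(R.T@(np.array(pos)-o["eef_pos"]),4).tolist(),"dr",np.round(r,1).tolist(),"|",round(float(np.linalg.norm(r))),"z sign",s)
E
python3 - <<'E'
from h import *
c=cam("top");f=lambda x,y:(130+x*350/800,100+y*190/434)
for n,x,y,z in[("mouth",577,238,.18),("catch",497,235,.182),("hinge",652,250,.2),("baseTL",488,184,.004),("baseTR",638,213,.004),("baseBL",471,286,.004),
 ("barend",646,400,.2),("Acap",374,182,.095),("Afoot",320,184,.04),("thincap",369,296,.09),("thinfoot",318,294,.03),
 ("Bcap",166,321,.02),("Bfoot",98,297,.02),("trayL",100,225,.05),("trayR",205,265,.05),("trayB",57,328,.05),("trayBR",160,368,.05),
 ("rackTR",396,165,0.0),("rackBR",381,328,0.),("beaker",425,346,.072),("vial",220,345,.046)]:
  print(n,np.round(onz(c,f(x,y),z),3))
print(rot(bot.get_obs()["tool_rot"]).round(2))
E
```

```text
mouth [ 0.507 -0.332  0.18 ]
catch [ 0.513 -0.225  0.182]
hinge [ 0.487 -0.426  0.2  ]
baseTL [ 0.607 -0.238  0.004]
baseTR [ 0.559 -0.459  0.004]
baseBL [ 0.456 -0.208  0.004]
barend [ 0.291 -0.41   0.2  ]
Acap [ 0.6   -0.065  0.095]
Afoot [0.607 0.012 0.04 ]
thincap [ 0.44  -0.054  0.09 ]
thinfoot [0.447 0.018 0.03 ]
Bcap [0.413 0.241 0.02 ]
Bfoot [0.45 0.34 0.02]
trayL [0.552 0.331 0.05 ]
trayR [0.491 0.18  0.05 ]
trayB [0.405 0.393 0.05 ]
trayBR [0.345 0.246 0.05 ]
rackTR [ 0.639 -0.102  0.   ]
rackBR [ 0.396 -0.074  0.   ]
beaker [ 0.368 -0.133  0.072]
vial [0.376 0.16  0.046]
[[-0.9   0.    0.45]
 [-0.45 -0.   -0.9 ]
 [-0.   -1.    0.  ]]
```

```bash
python3 - <<'E'
from h import *
go((.50,-.36,.42),(0,0,-1),(0,-1,0))
E
```

```text
lin [-0.2872, -0.1887, -0.13] dr [-0.0, 26.5, -0.0] | 26 z sign 1
lin [-0.2872, -0.1887, -0.13] dr [-0.0, -153.5, 0.0] | 154 z sign -1
```

```bash
python3 -m crank '[{"linear":[0,-0.04,0],"dr":[0,0,0],"hand":1},{"linear":[0,-0.08,0],"dr":[0,0,0],"hand":1},{"linear":[0,-0.12,0],"dr":[0,0,0],"hand":1},{"linear":[-0.03,-0.15,-0.01],"dr":[0,6,0],"hand":1},{"linear":[-0.287,-0.189,-0.13],"dr":[0,26.5,0],"hand":1},{"linear":[-0.287,-0.189,-0.13],"dr":[0,26.5,0],"hand":1},{"linear":[-0.287,-0.189,-0.13],"dr":[0,26.5,0],"hand":1},{"linear":[-0.287,-0.189,-0.13],"dr":[0,26.5,0],"hand":1},{"linear":[-0.287,-0.189,-0.13],"dr":[0,26.5,0],"hand":1},{"linear":[-0.287,-0.189,-0.13],"dr":[0,26.5,0],"hand":1}]' 
python3 -m crank '[{"linear":[-0.08,0,-0.03],"dr":[0,0,0],"hand":1},{"linear":[0,0,0],"dr":[0,0,0],"hand":1},{"linear":[0,0,0],"dr":[0,0,0],"hand":1}]' 
python3 - <<'E'
from h import *
o=bot.get_obs();print(o["t"],o["eef_pos"])
im,c=snap("w1");cv2.imwrite("pics/w1v.png",cv2.resize(im,(800,600)))
for n in["jar_mouth","keeper_tab","keeper_hinge","jar"]:
    print(n,[(np.round(d["xy"],1).tolist(),round(float(d["score"]),2)) for d in bot.place_of("wrist",n)])
E
```

```text
t: 2.43
eef_pos: [0.4766, -0.3885, 0.4155]
tool_rot: [0.0, -0.0, -0.707, 0.707]
contact_force: [0.5, -0.6, 0.3]
gripper_width: 0.999
t: 2.68
eef_pos: [0.4734, -0.3912, 0.4134]
tool_rot: [0.002, 0.002, -0.707, 0.707]
contact_force: [-2.4, -2.1, 0.1]
gripper_width: 0.998
2.6833 [ 0.47335364 -0.39117435  0.4134311 ]
jar_mouth [([233.8, 154.7], 0.95)]
keeper_tab [([299.3, 283.9], 0.94)]
keeper_hinge [([310.1, 175.8], 0.83), ([45.4, 134.1], 0.41)]
jar [([249.2, 140.9], 0.58)]
```

View pics/w1v.png

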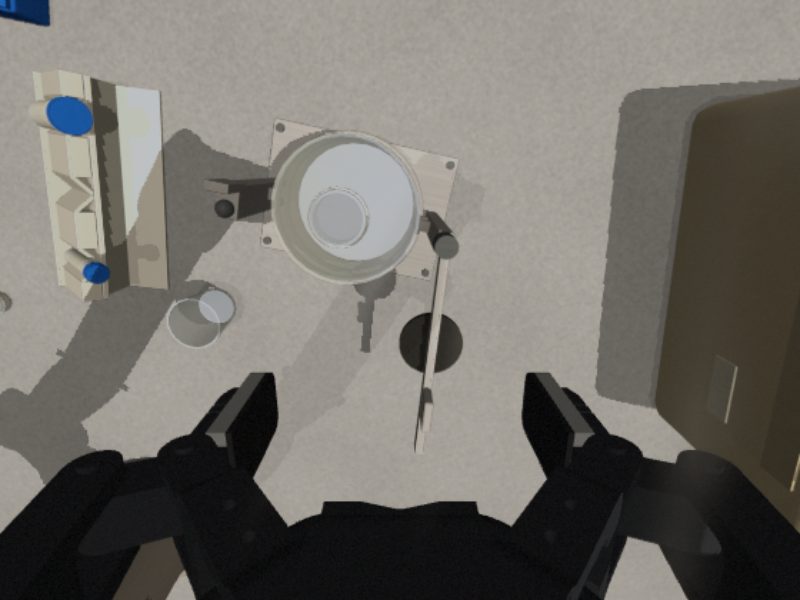

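```bash
python3 - <<'E'
from h import *
c=ld("w1");im=cv2.imread("pics/w1.png")
s=.7
for n,p,z in[("mouth",(338*s,217*s),.18),("mouthnet",(233.8,154.7),.18),("hinge",(446*s,244*s),.207),("hingenet",(310.1,175.8),.22),("tab",(299.3,283.9),.22),("tabtop",(428*s,396*s),.234),("barend",(420*s,453*s),.2),
 ("b1",(280*s,127*s),.004),("b2",(450*s,165*s),.004),("b3",(267*s,240*s),.004),("b4",(425*s,272*s),.004),("catch",(223*s,208*s),.182),
 ("rackTR",(159*s,90*s),0),("rackBR",(168*s,288*s),0),("Acap",(70*s,116*s),.12)]: print(n,np.round(onz(c,p,z),4))
g=cv2.cvtColor(im,cv2.COLOR_BGR2GRAY)
print(cv2.HoughCircles(g[110:200,190:290],cv2.HOUGH_GRADIENT_ALT,1,5,param1=150,param2=.6,minRadius=14,maxRadius=26))
cv2.imwrite("pics/m.png",cv2.resize(im[110:200,180:320],None,fx=5,fy=5,interpolation=cv2.INTER_CUBIC))
E
```

```text
mouth [ 0.5083 -0.3385  0.18  ]
mouthnet [ 0.5048 -0.3348  0.18  ]
hinge [ 0.489  -0.4313  0.207 ]
hingenet [ 0.4854 -0.4276  0.22  ]
tab [ 0.344 -0.418  0.22 ]
tabtop [ 0.362  -0.4171  0.234 ]
barend [ 0.2781 -0.4131  0.2   ]
b1 [ 0.5975 -0.2476  0.004 ]
b2 [ 0.5534 -0.4561  0.004 ]
b3 [ 0.4595 -0.219   0.004 ]
b4 [ 0.4163 -0.4274  0.004 ]
catch [ 0.5162 -0.2391  0.182 ]
rackTR [ 0.6389 -0.1053  0.    ]
rackBR [ 0.3929 -0.0761  0.    ]
Acap [ 0.5969 -0.0787  0.12  ]
[[[47.       42.       19.322086]]]
```

View pics/m.png

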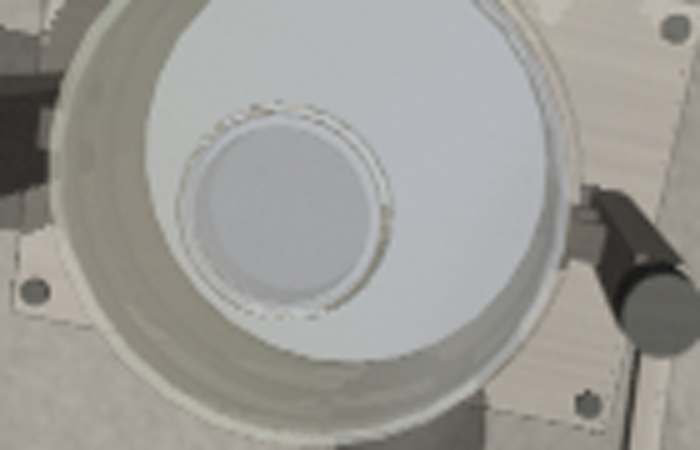

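```bash
python3 - <<'E'
from h import *
w=ld("w1")
cams={"w":w,"top":cam("top"),"scene":cam("scene")}
xd=np.array([-.118,-.993,0]);yd=np.array([.993,-.118,0]);O=np.array([.5224,-.0361,0]);d=np.cos(np.radians(40))*xd+np.array([0,0,np.sin(np.radians(40))])
def ray(c,p):
    K,R,t=c;v=R.T@np.linalg.inv(K)@np.array([*p,1]);return -R.T@t,v/np.linalg.norm(v)
def plane(c,p,yy):
    C,v=ray(c,p);P=O+yd*yy;s=((P-C)@yd)/(v@yd);X=C+s*v;return np.round([(X-O)@xd,(X-O)@yd,X[2]],4)
def tri(obs):
    A=0;b=0
    for c,p in obs:
        C,v=ray(cams[c],p);M=np.eye(3)-np.outer(v,v);A=A+M;b=b+M@C
    X=np.linalg.solve(A,b);return np.round([*X,(X-O)@xd,(X-O)@yd],4)
tc=lambda x,y:(130+x*350/800,100+y*190/434);sc=lambda x,y:(80+x/2,130+y/2)
print("Acapcenter tri top/scene",tri([("top",tc(374,182)),("scene",sc(332,231))]))
print("all",tri([("top",tc(374,182)),("scene",sc(332,231)),("w",(70*.7,116*.7))]))
print("Amid net",tri([("top",(282,180)),("scene",(258,256))]))
print("Acap face w/scene",tri([("w",(70*.7,116*.7)),("scene",sc(329,226))]))
print("thin cap w/scene",tri([("w",(97*.7,272*.7)),("scene",sc(382,167))]))
print("rack_free",tri([("top",(279,202)),("scene",(274,239))]))
print("Bmid",onz(cams["top"],tc(134,310),.018), onz(cams["scene"],sc(638,253),.018))
print("Bcap",onz(cams["top"],tc(162,320),.02), onz(cams["scene"],sc(604,238),.02))
print("Bfoot",onz(cams["top"],tc(99,297),.018), onz(cams["scene"],sc(678,267),.018))
E
```

```text
Acapcenter tri top/scene [ 0.5988 -0.0641  0.1041  0.0188  0.0792]
all [ 0.5986 -0.0648  0.1028  0.0195  0.0791]
Amid net [ 0.6027 -0.0301  0.0826 -0.0154  0.0791]
Acap face w/scene [ 0.5973 -0.0688  0.1083  0.0236  0.0782]
thin cap w/scene [ 0.4381 -0.0544  0.0976  0.0281 -0.0816]
rack_free [ 0.5299 -0.0163  0.0847 -0.0206  0.0051]
Bmid [0.42967854 0.28761901 0.018     ] [0.43094907 0.28972439 0.018     ]
Bcap [0.41415433 0.24649789 0.02      ] [0.41245423 0.24443245 0.02      ]
Bfoot [0.44976608 0.33875907 0.018     ] [0.44711238 0.34000656 0.018     ]
```

```bash
cat >> h.py <<'E'
xd=np.array([-.118,-.993,0]);xd/=np.linalg.norm(xd);yd=np.array([-xd[1],xd[0],0]);O=np.array([.5224,-.0361,0]);Z=np.array([0,0,1.])
d=np.cos(np.radians(40))*xd+np.sin(np.radians(40))*Z
def tooly(tilt): # tool tilt from vertical, body leaning toward rack +x
    a=np.radians(tilt);return -np.sin(a)*xd-np.cos(a)*Z
E
python3 - <<'E'
from h import *
mid=O-.0187*xd+.0792*yd+.071*Z
G=mid+.0465*d;y=tooly(35);print(mid,G,bot.get_obs()["q"].round(2))
go(G-y*.13,y,yd)
E
```

```text
[ 0.60325329 -0.02687638  0.071     ] [ 0.59904995 -0.06224857  0.10088962] [ 0.59  0.27 -0.01  1.44  0.    1.43 -0.99]
lin [-0.114, 0.2077, -0.2536] dr [-25.4, -80.4, 28.5] | 89 z sign 1
lin [-0.114, 0.2077, -0.2536] dr [-29.4, 93.4, -26.2] | 101 z sign -1
```

```bash
python3 -m crank '[{"linear":[-0.114,0.0,-0.2536],"dr":[-25.4,-80.4,28.5],"hand":1},{"linear":[-0.114,0.0,-0.2536],"dr":[-25.4,-80.4,28.5],"hand":1},{"linear":[-0.114,0.0,-0.2536],"dr":[-25.4,-80.4,28.5],"hand":1},{"linear":[-0.114,0.0,-0.2536],"dr":[-25.4,-80.4,28.5],"hand":1},{"linear":[-0.114,0.0,-0.2536],"dr":[-25.4,-80.4,28.5],"hand":1},{"linear":[-0.114,0.0,-0.2536],"dr":[-25.4,-80.4,28.5],"hand":1},{"linear":[-0.114,0.0,-0.2536],"dr":[-25.4,-80.4,28.5],"hand":1},{"linear":[-0.114,0.2,-0.2536],"dr":[-25.4,-80.4,28.5],"hand":1},{"linear":[-0.114,0.2,-0.2536],"dr":[-25.4,-80.4,28.5],"hand":1},{"linear":[-0.114,0.2,-0.2536],"dr":[-25.4,-80.4,28.5],"hand":1}]' 
python3 - <<'E'
from h import *
mid=O-.0187*xd+.0792*yd+.071*Z
G=mid+.0465*d;y=tooly(35);print(bot.get_obs()["q"].round(2))
go(G-y*.13,y,yd)
E
```

```text
t: 3.77
eef_pos: [0.5905, -0.136, 0.2898]
tool_rot: [0.51, -0.242, 0.689, -0.455]
contact_force: [1.1, -0.6, -1.5]
gripper_width: 1.0
[ 0.64  0.39 -0.33  1.66 -0.42  1.17  0.09]
lin [0.0401, 0.0718, 0.0054] dr [-5.0, -15.3, 5.5] | 17 z sign 1
lin [0.0401, 0.0718, 0.0054] dr [-8.0, 164.4, -7.3] | 165 z sign -1
```

```bash
python3 -m crank '[{"linear":[0.04,0.072,0.005],"dr":[-5,-15.3,5.5],"hand":1},{"linear":[0.04,0.072,0.005],"dr":[-5,-15.3,5.5],"hand":1},{"linear":[0.04,0.072,0.005],"dr":[-5,-15.3,5.5],"hand":1},{"linear":[0.04,0.072,0.005],"dr":[-5,-15.3,5.5],"hand":1},{"linear":[0.04,0.072,0.005],"dr":[-5,-15.3,5.5],"hand":1}]' 
python3 - <<'E'
from h import *
mid=O-.0187*xd+.0792*yd+.071*Z
G=mid+.0465*d;y=tooly(35);print(bot.get_obs()["q"].round(2))
go(G+y*.019,y,yd)
im,c=snap("w2");cv2.imwrite("pics/w2v.png",im)
for p in(mid,G,mid+.0575*d,mid-.0575*d): print(pj(c,p).round(1))
print([(d_["xy"],d_["score"]) for d_ in bot.place_of("wrist","rack_free")])
E
```

```text
t: 4.18
eef_pos: [0.5896, -0.1367, 0.2076]
tool_rot: [0.604, -0.287, 0.648, -0.365]
contact_force: [0.0, -0.7, -0.1]
gripper_width: 0.999
[ 0.71  0.55 -0.4   1.66 -0.43  1.15  0.43]
lin [-0.0003, 0.1495, 0.0005] dr [-0.0, -0.6, 0.0] | 1 z sign 1
lin [-0.0003, 0.1495, 0.0005] dr [-0.0, 179.4, -0.0] | 179 z sign -1
[279.5 177.7]
[279.6 199. ]
[279.6 205. ]
[279.3 157.6]
[([206.8, 180.6], 0.83)]
```

View pics/w2v.png

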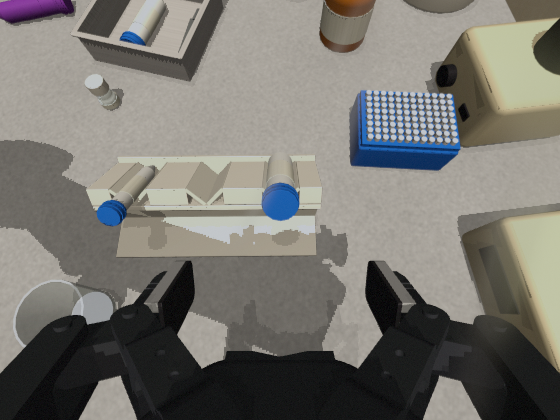

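The wrist view shows tube A's blue cap at (281,201) in the right-hand groove, the large pale one. The thin tube is at (112,212) and the middle groove, at (205,180), is free. Predicted pixels agree to about 4 px, so I'll advance and grip.

```bash
python3 -m crank '[{"linear":[-0.003,0.04,0],"dr":[0,0,0],"hand":1},{"linear":[-0.003,0.08,0],"dr":[0,0,0],"hand":1},{"linear":[-0.003,0.12,0],"dr":[0,0,0],"hand":1},{"linear":[-0.003,0.15,0],"dr":[0,0,0],"hand":1},{"linear":[-0.003,0.15,0],"dr":[0,0,0],"hand":1},{"linear":[-0.003,0.15,0],"dr":[0,0,0],"hand":-1},{"linear":[-0.003,0.15,0],"dr":[0,0,0],"hand":-1},{"linear":[-0.003,0.15,0],"dr":[0,0,0],"hand":-1},{"linear":[-0.003,0.15,0],"dr":[0,0,0],"hand":-1},{"linear":[-0.003,0.15,0],"dr":[0,0,0],"hand":-1}]' 40
python3 -m crank '[{"linear":[0,0,0],"dr":[0,0,0],"hand":-1},{"linear":[0,0,0],"dr":[0,0,0],"hand":-1},{"linear":[0,0,0],"dr":[0,0,0],"hand":-1}]'
python3 - <<'E'
from h import *
im,c=snap("w3");cv2.imwrite("pics/w3v.png",im[80:420])
E
```

```text
t: 5.12
eef_pos: [0.6003, -0.0504, 0.0874]
tool_rot: [0.604, -0.287, 0.647, -0.366]
contact_force: [1.4, -1.1, 1.7]
gripper_width: 0.38
t: 5.37
eef_pos: [0.6003, -0.0501, 0.0871]
tool_rot: [0.604, -0.287, 0.647, -0.365]
contact_force: [-0.0, -4.0, 6.1]
gripper_width: 0.386
```

View pics/w3v.png

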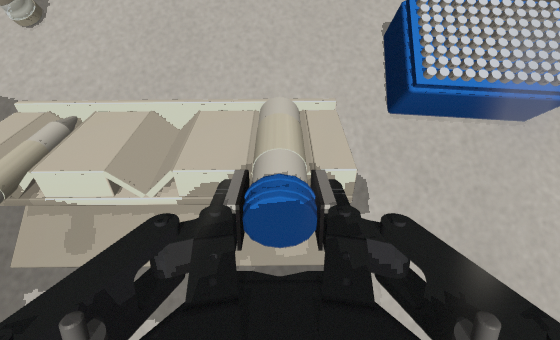

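```bash
python3 - <<'E'
from h import *
c=ld("w3");o=bot.get_obs();R=rot(o["tool_rot"]);H=bot.camera_params("wrist")["hand_eye"]
im=cv2.imread("pics/w3.png");hsv=cv2.cvtColor(im,cv2.COLOR_BGR2HSV)
m=cv2.inRange(hsv,(100,120,60),(130,255,255));m[:,:200]=0;m[:,350:]=0;ys,xs=np.where(m>0);print(xs.min(),xs.max(),ys.min(),ys.max())
print([np.median(im[y,x0:x0+10],axis=0).tolist() for y,x0 in((262,276),(275,276),(300,276),(318,276))])
Xt=(H@np.r_[.135*np.linalg.inv(c[0])@np.array([281,291,1]),1])[:3];print("face centre tool",Xt.round(4))
print("d in tool",(R.T@d).round(3))
K=c[0]; Hi=np.linalg.inv(H)
dt=R.T@d
for ox in(-.006,-.003,0,.003,.006):
  for l in(.004,.008,.012,.016):
    P=np.array([ox,-.019,0])+dt*l; q=Hi@np.r_[P,1]; print(ox,l,(K@q[:3]/q[2])[:2].round(0),end=";")
  print()
E
```

```text
243 316 254 327
[[146.0, 78.0, 24.5], [149.0, 80.5, 25.0], [110.0, 57.5, 17.0], [110.5, 56.5, 16.5]]
face centre tool [ 0.0018 -0.0243  0.0012]
d in tool [ 0.26  -0.966  0.004]
-0.006 0.004 [278. 276.];-0.006 0.008 [278. 283.];-0.006 0.012 [278. 290.];-0.006 0.016 [278. 297.];
-0.003 0.004 [278. 282.];-0.003 0.008 [278. 289.];-0.003 0.012 [278. 296.];-0.003 0.016 [278. 303.];
0 0.004 [278. 288.];0 0.008 [278. 295.];0 0.012 [278. 302.];0 0.016 [278. 309.];
0.003 0.004 [278. 293.];0.003 0.008 [278. 300.];0.003 0.012 [278. 307.];0.003 0.016 [278. 315.];
0.006 0.004 [278. 299.];0.006 0.008 [278. 306.];0.006 0.012 [278. 313.];0.006 0.016 [278. 321.];
```

```bash
python3 -m crank '[{"linear":[0,-0.03,0],"dr":[0,0,0],"hand":-1},{"linear":[0,-0.065,0],"dr":[0,0,0],"hand":-1},{"linear":[0,-0.1,0],"dr":[0,0,0],"hand":-1},{"linear":[-0.02,-0.14,0],"dr":[0,0,0],"hand":-1},{"linear":[-0.05,-0.18,0],"dr":[0,0,0],"hand":-1},{"linear":[-0.05,-0.18,0],"dr":[0,0,0],"hand":-1}]'
python3 - <<'E'
from h import *
M=np.array([.5075,-.338,0]);y=tooly(-15)
for tip in(.225,.14): go(M+Z*(tip+.106)+.019*y,y,yd)
print(bot.get_obs()["q"].round(2),bot.get_obs()["gripper_width"])
E
```

```text
t: 5.92
eef_pos: [0.5947, -0.1117, 0.2687]
tool_rot: [0.606, -0.287, 0.645, -0.367]
contact_force: [1.4, 0.3, -0.1]
gripper_width: 0.385
lin [0.1721, -0.1735, -0.0579] dr [-0.2, -0.4, -49.9] | 50 z sign 1
lin [0.1721, -0.1735, -0.0579] dr [75.7, 162.9, -0.4] | 180 z sign -1
lin [0.2207, -0.1038, -0.0581] dr [-0.2, -0.4, -49.9] | 50 z sign 1
lin [0.2207, -0.1038, -0.0581] dr [75.7, 162.9, -0.4] | 180 z sign -1
[ 0.68  0.48 -0.41  1.63 -0.44  1.21  0.37] 0.3848747897885036
```

```bash
python3 -m crank '[{"linear":[-0.02,-0.04,0],"dr":[0,0,-7],"hand":-1},{"linear":[0.0,-0.08,-0.01],"dr":[0,0,-14],"hand":-1},{"linear":[0.02,-0.115,-0.02],"dr":[0,0,-21],"hand":-1},{"linear":[0.05,-0.14,-0.03],"dr":[0,0,-28],"hand":-1},{"linear":[0.08,-0.165,-0.04],"dr":[0,0,-35],"hand":-1},{"linear":[0.11,-0.18,-0.045],"dr":[0,0,-42],"hand":-1},{"linear":[0.14,-0.19,-0.05],"dr":[-0.2,-0.4,-49.9],"hand":-1},{"linear":[0.172,-0.18,-0.058],"dr":[-0.2,-0.4,-49.9],"hand":-1},{"linear":[0.172,-0.1735,-0.058],"dr":[-0.2,-0.4,-49.9],"hand":-1},{"linear":[0.172,-0.1735,-0.058],"dr":[-0.2,-0.4,-49.9],"hand":-1}]'
python3 -m crank '[{"linear":[0,0,0],"dr":[0,0,0],"hand":-1},{"linear":[0,0,0],"dr":[0,0,0],"hand":-1}]'
python3 - <<'E'
from h import *
M=np.array([.5075,-.338,0]);y=tooly(-15)
for tip in(.225,.14): go(M+Z*(tip+.106)+.019*y,y,yd)
im,c=snap("w4");i2,c2=snap("s4","scene")
cv2.imwrite("pics/v4.png",np.hstack([im[60:420,100:460],cv2.resize(i2[130:250,110:220],(330,360))]))
o=bot.get_obs();G=o["eef_pos"]-.019*rot(o["tool_rot"])[:,1]
print([pj(c,p).round(1) for p in(G+.009*Z,G-.106*Z,M+.18*Z)],[((pj(c2,p)-[110,130])*3+[360,0]).round(1) for p in(G+.009*Z,G-.106*Z,M+.18*Z)])
E
```

```text
t: 6.75
eef_pos: [0.5032, -0.3411, 0.3035]
tool_rot: [-0.395, 0.537, -0.467, 0.581]
contact_force: [0.6, 1.8, -1.0]
gripper_width: 0.381
t: 6.92
eef_pos: [0.5062, -0.3414, 0.3072]
tool_rot: [-0.396, 0.536, -0.464, 0.583]
contact_force: [-0.6, 0.6, 0.1]
gripper_width: 0.385
lin [0.0028, -0.0049, 0.0008] dr [0.3, 0.2, -0.1] | 0 z sign 1
lin [0.0028, -0.0049, 0.0008] dr [-0.1, -179.8, -0.5] | 180 z sign -1
lin [-0.0191, 0.0772, 0.0014] dr [0.3, 0.2, -0.1] | 0 z sign 1
lin [-0.0191, 0.0772, 0.0014] dr [-0.1, -179.8, -0.5] | 180 z sign -1
[array([278.1, 298.6]), array([279.6, 182.4]), array([280.7, 163.4])] [array([474.4,  -0.5]), array([499.3, 127. ]), array([505.8, 168. ])]
```

View pics/v4.png

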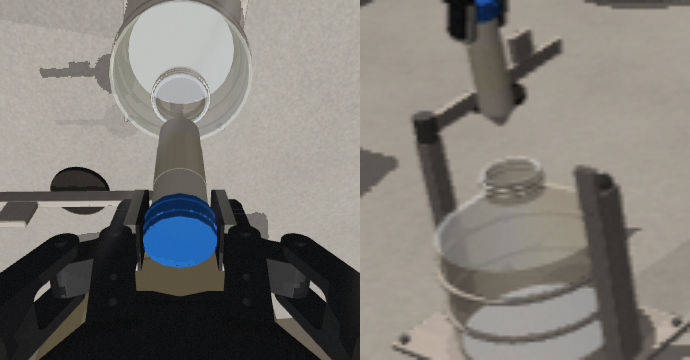

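```bash
python3 - <<'E'
from h import *
c=ld("w4");c2=ld("s4");a=cv2.imread("pics/w4.png")[115:215,230:330];b=cv2.imread("pics/s4.png")[175:210,140:190]
a=cv2.resize(a,(500,500),interpolation=cv2.INTER_CUBIC);b=cv2.resize(b,(300,210),interpolation=cv2.INTER_CUBIC)
def ring(im,c,M,f,off,col):
    for r,z in((.0255,.18),(.022,.18)):
        pts=[((pj(c,[M[0]+r*np.cos(t),M[1]+r*np.sin(t),z])+.5-off)*f-.5).round().astype(int) for t in np.linspace(0,6.28,60)]
        for p in pts: cv2.circle(im,tuple(map(int,p)),1,col,-1)
for M,col in(((.5075,-.338),(0,0,255)),((.5075,-.332),(0,160,0))):
    ring(a,c,M,5,np.array([230,115]),col);ring(b,c2,M,6,np.array([140,175]),col)
o=np.zeros((500,800,3),np.uint8);o[:,:500]=a;o[:210,500:]=b;cv2.imwrite("pics/v5.png",o)
for n in("wrist","scene"):
    print([(q["xy"],q["score"]) for q in bot.place_of(n,"jar_mouth")], [(q["xy"],q["score"]) for q in bot.place_of(n,"keeper_hinge")])
print(pj(c,[.5075,-.332,.18]),pj(c2,[.5075,-.332,.18]),pj(c2,[.4876,-.432,.22]))
E
```

```text
[([280.5, 165.8], 0.84)] []
[([157.9, 185.8], 0.74), ([397.2, 256.8], 0.56), ([271.9, 241.2], 0.17)] [([129.6, 165.6], 0.74)]
[279.93990621 157.10854025] [160.62960439 186.27770469] [128.82836825 165.16240697]
```

View pics/v5.png

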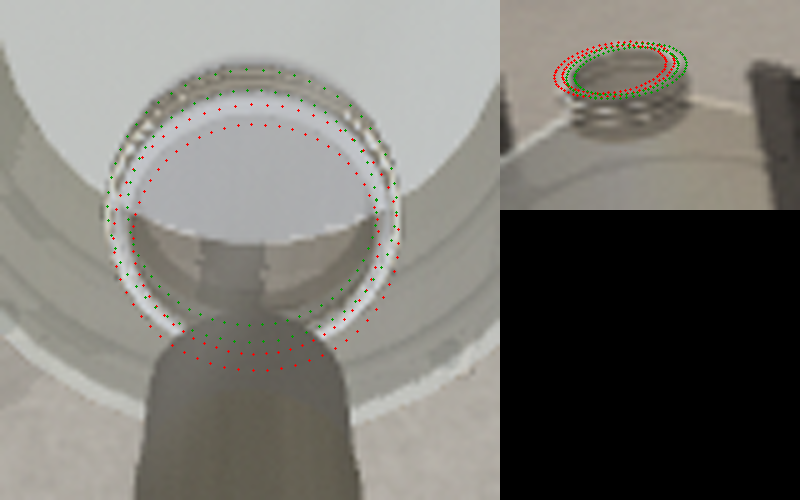

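```bash
python3 -m crank '[{"linear":[-0.004,0,0.001],"dr":[0,0,0],"hand":-1},{"linear":[-0.01,0.022,0.001],"dr":[0,0,0],"hand":-1},{"linear":[-0.015,0.044,0.001],"dr":[0,0,0],"hand":-1},{"linear":[-0.02,0.065,0.001],"dr":[0,0,0],"hand":-1},{"linear":[-0.023,0.076,0.001],"dr":[0,0,0],"hand":-1},{"linear":[-0.023,0.076,0.001],"dr":[0,0,0],"hand":-1},{"linear":[-0.023,0.076,0.001],"dr":[0,0,0],"hand":-1}]'
```

```text
t: 7.8
eef_pos: [0.506, -0.3393, 0.227]
tool_rot: [-0.396, 0.537, -0.465, 0.583]
contact_force: [0.2, -0.1, 0.3]
gripper_width: 0.385
```

```bash
python3 -m crank '[{"linear":[0,0,0],"dr":[0,0,0],"hand":0.6},{"linear":[0,0,0],"dr":[0,0,0],"hand":0.6},{"linear":[0,0,0],"dr":[0,0,0],"hand":0.6},{"linear":[0,0,0],"dr":[0,0,0],"hand":0.6},{"linear":[0,0,0],"dr":[0,0,0],"hand":0.6},{"linear":[0,-0.03,0],"dr":[0,0,0],"hand":0.6},{"linear":[0,-0.07,0],"dr":[0,0,0],"hand":0.6},{"linear":[0,-0.1,0],"dr":[0,0,0],"hand":0.6},{"linear":[0,-0.1,0],"dr":[0,0,0],"hand":0.6}]'
python3 - <<'E'
from h import *
im,c=snap("w6");i2,c2=snap("s6","scene")
cv2.imwrite("pics/v6.png",np.hstack([im[40:300,150:410],cv2.resize(i2[130:250,110:230],(260,260))]))
print([(q["xy"],q["score"]) for q in bot.place_of("scene","tube_a_mid")],[(q["xy"],q["score"]) for q in bot.place_of("wrist","tube_a_mid")],bot.get_obs()["q"].round(2))
E
```

```text
t: 8.55
eef_pos: [0.5133, -0.313, 0.3309]
tool_rot: [-0.398, 0.535, -0.461, 0.586]
contact_force: [1.8, 0.0, 0.3]
gripper_width: 0.801
[] [] [ 0.49  0.25 -0.22  1.7   0.34  1.19  0.03]
```

View pics/v6.png

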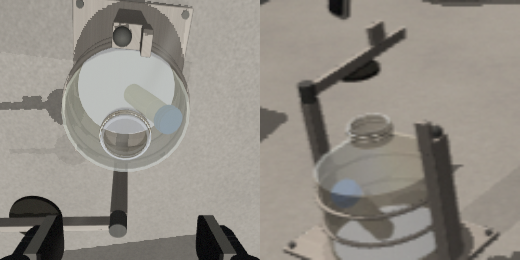

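Tube A now lies inside the jar: its cap is at (168,120) in the wrist crop and at (347,193) in the scene crop. Next is tube B.

```bash
python3 - <<'E'
from h import *
go((.42,.262,.27),(0,0,-1),(.93,-.36,0))
E
```

```text
lin [-0.5566, -0.0926, -0.1556] dr [-1.4, 14.4, 14.9] | 21 z sign 1
lin [-0.5566, -0.0926, -0.1556] dr [21.6, -164.2, 2.0] | 166 z sign -1
```

```bash
python3 -m crank '[{"linear":[-0.04,-0.02,-0.01],"dr":[0,0,0],"hand":0.1},{"linear":[-0.5566,-0.0926,-0.1556],"dr":[-1.4,14.4,14.9],"hand":0.1},{"linear":[-0.5566,-0.0926,-0.1556],"dr":[-1.4,14.4,14.9],"hand":0.1},{"linear":[-0.5566,-0.0926,-0.1556],"dr":[-1.4,14.4,14.9],"hand":0.1},{"linear":[-0.5566,-0.0926,-0.1556],"dr":[-1.4,14.4,14.9],"hand":0.1},{"linear":[-0.5566,-0.0926,-0.1556],"dr":[-1.4,14.4,14.9],"hand":0.1},{"linear":[-0.5566,-0.0926,-0.1556],"dr":[-1.4,14.4,14.9],"hand":0.1},{"linear":[-0.5566,-0.0926,-0.1556],"dr":[-1.4,14.4,14.9],"hand":0.1},{"linear":[-0.5566,-0.0926,-0.1556],"dr":[-1.4,14.4,14.9],"hand":0.1},{"linear":[-0.5566,-0.0926,-0.1556],"dr":[-1.4,14.4,14.9],"hand":0.1}]'
python3 - <<'E'
from h import *
go((.42,.262,.27),(0,0,-1),(.93,-.36,0));print(bot.get_obs()["q"].round(2))
E
```

```text
t: 9.58
eef_pos: [0.4456, 0.0956, 0.2883]
tool_rot: [-0.399, 0.4, -0.583, 0.584]
contact_force: [1.0, -0.7, -0.3]
gripper_width: 0.546
lin [-0.1458, 0.0181, -0.0841] dr [0.0, -0.1, 0.1] | 0 z sign 1
lin [-0.1458, 0.0181, -0.0841] dr [-0.2, 179.9, 0.1] | 180 z sign -1
[ 0.14  0.09 -0.52  1.95  0.05  1.11 -0.77]
```

```bash
python3 -m crank '[{"linear":[-0.1458,0.0181,-0.0841],"dr":[0,0,0],"hand":0.1},{"linear":[-0.1458,0.0181,-0.0841],"dr":[0,0,0],"hand":0.1},{"linear":[-0.1458,0.0181,-0.0841],"dr":[0,0,0],"hand":0.1},{"linear":[-0.1458,0.0181,-0.0841],"dr":[0,0,0],"hand":0.1},{"linear":[-0.1458,0.0181,-0.0841],"dr":[0,0,0],"hand":0.1},{"linear":[-0.1458,0.0181,-0.0841],"dr":[0,0,0],"hand":0.1},{"linear":[-0.1458,0.0181,-0.0841],"dr":[0,0,0],"hand":0.1},{"linear":[-0.1458,0.0181,-0.0841],"dr":[0,0,0],"hand":0.1}]'
python3 - <<'E'
from h import *
im,c=snap("w7");cv2.imwrite("pics/v7.png",im)
for q in bot.cut_out("wrist","tube_b_mid"):
    m=q["pixels"];ys,xs=np.where(m);P=np.array([onz(c,(x,y),.018)[:2] for x,y in zip(xs,ys)]);ce=P.mean(0);u,s,v=np.linalg.svd(P-ce,full_matrices=False)
    a=(P-ce)@v[0];b=(P-ce)@v[1];print(q["score"],q["extent"],"centre",ce.round(4),"dir",v[0].round(3),a.min().round(4),a.max().round(4),b.min().round(4),b.max().round(4))
print([(q["xy"],onz(c,q["xy"],.018).round(4)) for q in bot.place_of("wrist","tube_b_mid")])
hsv=cv2.cvtColor(im,cv2.COLOR_BGR2HSV);m=cv2.inRange(hsv,(105,120,60),(125,255,255));n,l,st,ce=cv2.connectedComponentsWithStats(m)
for i in range(1,n):
    if st[i,4]>80: print("blue",st[i],ce[i].round(1),onz(c,ce[i],.02).round(4))
print(bot.get_obs()["eef_pos"])
E
```

```text
t: 10.25
eef_pos: [0.4216, 0.259, 0.2707]
tool_rot: [-0.398, 0.4, -0.583, 0.584]
contact_force: [0.2, -0.4, -0.8]
gripper_width: 0.55
0.71 [98.0, 125.7, 178.3, 190.6] centre [0.2522 0.3508] dir [-0.993 -0.119] -0.0552 0.0636 -0.0172 0.0181
0.64 [265.6, 105.5, 292.8, 197.1] centre [0.4293 0.2871] dir [-0.384 -0.923] -0.0593 0.0573 -0.0163 0.0169
[([276.4, 151.2], array([0.4306, 0.2909, 0.018 ])), ([133.8, 156.7], array([0.2514, 0.3529, 0.018 ]))]
blue [268 183  21  14 206] [278.8 190.5] [0.4143 0.2404 0.02  ]
blue [541 209  19  64 372] [547.6 239.7] [0.7494 0.0319 0.02  ]
blue [534 222   7  50 110] [537.1 248.6] [0.7336 0.0228 0.02  ]
[0.42177424 0.25943932 0.27138429]
```

View pics/v7.png

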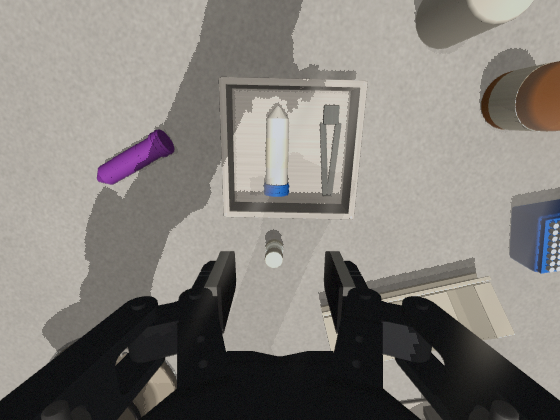

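```bash
python3 - <<'E'
from h import *
go((.419,.2625,.008),(0,0,-1),(.923,-.384,0))
E
```

```text
lin [-0.0021, 0.2634, -0.004] dr [-0.1, 1.3, 0.1] | 1 z sign 1
lin [-0.0021, 0.2634, -0.004] dr [0.1, -178.7, 0.1] | 179 z sign -1
```

```bash
python3 -m crank '[{"linear":[-0.002,0.04,-0.004],"dr":[0,1.3,0],"hand":0.1},{"linear":[-0.002,0.08,-0.004],"dr":[0,1.3,0],"hand":0.1},{"linear":[-0.002,0.12,-0.004],"dr":[0,1.3,0],"hand":0.1},{"linear":[-0.002,0.16,-0.004],"dr":[0,1.3,0],"hand":0.1},{"linear":[-0.002,0.2,-0.004],"dr":[0,1.3,0],"hand":0.1},{"linear":[-0.002,0.23,-0.004],"dr":[0,1.3,0],"hand":0.1},{"linear":[-0.002,0.25,-0.004],"dr":[0,1.3,0],"hand":0.1},{"linear":[-0.002,0.263,-0.004],"dr":[0,1.3,0],"hand":0.1},{"linear":[-0.002,0.263,-0.004],"dr":[0,1.3,0],"hand":0.1},{"linear":[-0.002,0.263,-0.004],"dr":[0,1.3,0],"hand":0.1}]'
python3 -m crank '[{"linear":[0,0,0],"dr":[0,0,0],"hand":-1},{"linear":[0,0,0],"dr":[0,0,0],"hand":-1},{"linear":[0,0,0],"dr":[0,0,0],"hand":-1},{"linear":[0,0,0],"dr":[0,0,0],"hand":-1},{"linear":[0,0,0],"dr":[0,0,0],"hand":-1},{"linear":[0,0,0],"dr":[0,0,0],"hand":-1}]' 40
```

```text
t: 11.23
eef_pos: [0.4185, 0.2634, 0.0084]
tool_rot: [-0.392, 0.393, -0.588, 0.588]
contact_force: [1.1, -0.6, 0.5]
gripper_width: 0.553
t: 11.73
eef_pos: [0.4194, 0.2644, 0.0097]
tool_rot: [-0.394, 0.392, -0.587, 0.588]
contact_force: [0.0, -2.0, 7.5]
gripper_width: 0.322
```

```bash
python3 -m crank '[{"linear":[0,-0.04,0],"dr":[0,0,0],"hand":-1},{"linear":[0,-0.08,0],"dr":[0,0,0],"hand":-1},{"linear":[0,-0.12,0],"dr":[0,0,0],"hand":-1},{"linear":[0,-0.16,0],"dr":[0,0,0],"hand":-1},{"linear":[0,-0.2,0],"dr":[0,0,0],"hand":-1},{"linear":[0,-0.2,0],"dr":[0,0,0],"hand":-1}]'
cat >> h.py <<'E'
Fm=O-.0205*xd-.0008*yd+.0725*Z   # rack_free estimate
E
python3 - <<'E'
from h import *
y=np.cross(yd,d);n=-y
P=Fm+.005*d+.0241*d+.0093*y+.003*n
go(P+.1*n,y,yd);go(P,y,yd);c=ld("w2");print(pj(c,Fm),bot.get_obs()["q"].round(2))
E
```

```text
t: 12.23
eef_pos: [0.4214, 0.2674, 0.2165]
tool_rot: [-0.398, 0.388, -0.587, 0.588]
contact_force: [0.7, 1.0, -0.9]
gripper_width: 0.32
lin [0.1864, 0.0533, 0.1922] dr [4.9, -15.2, -40.2] | 43 z sign 1
lin [0.1864, 0.0533, 0.1922] dr [57.1, 154.7, 7.0] | 165 z sign -1
lin [0.2491, 0.1295, 0.2089] dr [4.9, -15.2, -40.2] | 43 z sign 1
lin [0.2491, 0.1295, 0.2089] dr [57.1, 154.7, 7.0] | 165 z sign -1
[206.10985283 176.32875467] [-0.13  0.26 -0.66  1.96  0.2   0.97 -1.27]
```

```bash
python3 -m crank '[{"linear":[0.03,0,0.03],"dr":[0.8,-2.5,-6.7],"hand":-1},{"linear":[0.06,0,0.06],"dr":[1.6,-5,-13.4],"hand":-1},{"linear":[0.09,0,0.09],"dr":[2.4,-7.5,-20],"hand":-1},{"linear":[0.12,0,0.12],"dr":[3.2,-10,-26.7],"hand":-1},{"linear":[0.15,0.01,0.15],"dr":[4.1,-12.7,-33.5],"hand":-1},{"linear":[0.186,0.03,0.192],"dr":[4.9,-15.2,-40.2],"hand":-1},{"linear":[0.186,0.053,0.192],"dr":[4.9,-15.2,-40.2],"hand":-1},{"linear":[0.186,0.053,0.192],"dr":[4.9,-15.2,-40.2],"hand":-1},{"linear":[0.186,0.053,0.192],"dr":[4.9,-15.2,-40.2],"hand":-1}]'
python3 - <<'E'
from h import *
y=np.cross(yd,d);n=-y
P=Fm+.005*d+.0241*d+.0093*y+.003*n
go(P+.1*n,y,yd);go(P,y,yd)
im,c=snap("w8")
for n in("scene","top"):snap("p8"+n,n)
print(bot.get_obs()["q"].round(2))
i2=cv2.imread("pics/p8scene.png")[180:290,210:330]
cv2.imwrite("pics/v8.png",np.hstack([im,cv2.resize(i2,(220,420))]))
E
```

```text
t: 12.98
eef_pos: [0.5237, 0.0178, 0.1544]
tool_rot: [-0.255, 0.627, -0.337, 0.654]
contact_force: [-0.1, 0.7, -0.1]
gripper_width: 0.326
lin [0.002, -0.0097, 0.0041] dr [0.7, 0.4, 0.5] | 1 z sign 1
lin [0.002, -0.0097, 0.0041] dr [0.8, -179.6, -1.1] | 180 z sign -1
lin [0.0011, 0.0903, 0.0053] dr [0.7, 0.4, 0.5] | 1 z sign 1
lin [0.0011, 0.0903, 0.0053] dr [0.8, -179.6, -1.1] | 180 z sign -1
[-0.17  0.57 -0.44  1.84  0.74  1.4  -1.09]
```

View pics/v8.png

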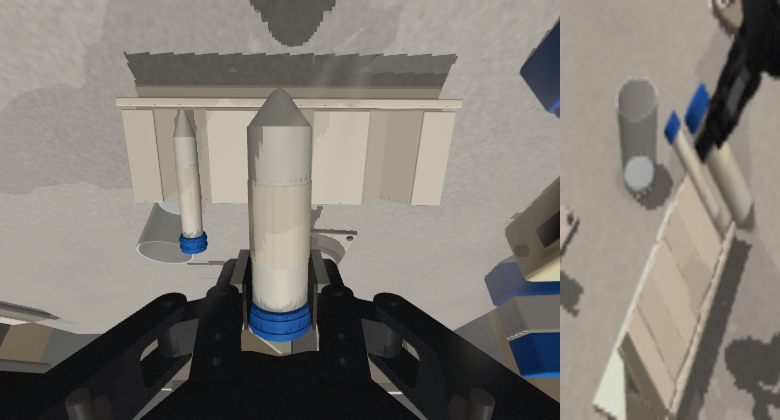

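The view shows tube B held above the middle groove, with its foot at (280,92), aligned to within about 5 mm. The thin tube at (190,180) is untouched.

```bash
python3 -m crank '[{"linear":[0.001,0.02,0.005],"dr":[0.7,0.4,0.5],"hand":-1},{"linear":[0.001,0.04,0.005],"dr":[0.7,0.4,0.5],"hand":-1},{"linear":[0.001,0.055,0.005],"dr":[0.7,0.4,0.5],"hand":-1},{"linear":[0.001,0.07,0.005],"dr":[0.7,0.4,0.5],"hand":-1},{"linear":[0.001,0.08,0.005],"dr":[0.7,0.4,0.5],"hand":-1},{"linear":[0.001,0.085,0.005],"dr":[0.7,0.4,0.5],"hand":-1},{"linear":[0.001,0.085,0.005],"dr":[0.7,0.4,0.5],"hand":-1},{"linear":[0.001,0.085,0.005],"dr":[0.7,0.4,0.5],"hand":-1}]'
python3 - <<'E'
from h import *
y=np.cross(yd,d);n=-y
P=Fm+.005*d+.0241*d+.0093*y+.003*n
go(P,y,yd)
E
```

```text
t: 13.8
eef_pos: [0.5226, -0.0365, 0.0918]
tool_rot: [-0.262, 0.621, -0.336, 0.658]
contact_force: [0.4, -0.1, 0.2]
gripper_width: 0.32
lin [0.0008, 0.0076, -0.0011] dr [-0.2, -0.0, -0.1] | 0 z sign 1
lin [0.0008, 0.0076, -0.0011] dr [0.2, 180.0, -0.4] | 180 z sign -1
```

```bash
for i in 1 2 ; do python3 -m crank '[{"linear":[0,0.0025,0],"dr":[0,0,0],"hand":-1},{"linear":[0,0.005,0],"dr":[0,0,0],"hand":-1},{"linear":[0,0.005,0],"dr":[0,0,0],"hand":-1}]' | grep -E "eef|contact"; done
```

```text
eef_pos: [0.5225, -0.0395, 0.088]
contact_force: [0.6, 1.9, 2.6]
eef_pos: [0.5222, -0.0447, 0.0851]
contact_force: [1.4, -3.1, 4.9]
```

```bash
python3 -m crank '[{"linear":[0,0,0],"dr":[0,0,0],"hand":-0.1},{"linear":[0,0,0],"dr":[0,0,0],"hand":-0.1},{"linear":[0,0,0],"dr":[0,0,0],"hand":0},{"linear":[0,0,0],"dr":[0,0,0],"hand":0.1},{"linear":[0,-0.02,0],"dr":[0,0,0],"hand":0.1},{"linear":[0,-0.05,0],"dr":[0,0,0],"hand":0.1},{"linear":[0,-0.09,0],"dr":[0,0,0],"hand":0.1},{"linear":[0,-0.13,0],"dr":[0,0,0],"hand":1},{"linear":[0,-0.16,0],"dr":[0,0,0],"hand":1},{"linear":[0,-0.16,0],"dr":[0,0,0],"hand":1}]'
python3 - <<'E'
from h import *
im,c=snap("w9")
print([pj(c,Fm+t*d).round(0).tolist() for t in(-.0575,.0,.0575)])
for q in bot.cut_out("wrist","tube_b_mid"):
    ys,xs=np.where(q["pixels"]);print(q["score"],np.round(q["extent"]),xs.mean().round(1),ys.mean().round(1))
print([(q["xy"],q["score"]) for q in bot.place_of("wrist","tube_b_mid")])
hsv=cv2.cvtColor(im,cv2.COLOR_BGR2HSV);m=cv2.inRange(hsv,(105,120,60),(125,255,255));n,l,st,ce=cv2.connectedComponentsWithStats(m)
for i in range(1,n):
    if st[i,4]>80: print("blue",st[i],ce[i].round(1))
print(bot.get_obs()["q"].round(2))
print(pj(c,Fm+.05*d))
y=tooly(35);G=Fm+.0475*d
go(G-y*.13,y,yd)
E
```

```text
t: 15.13
eef_pos: [0.5352, 0.066, 0.2103]
tool_rot: [-0.268, 0.619, -0.335, 0.658]
contact_force: [0.3, 0.4, 0.7]
gripper_width: 0.947
[[275.0, 112.0], [276.0, 171.0], [276.0, 224.0]]
0.7 [260. 114. 294. 231.] 276.3 173.6
0.34 [198. 218. 338. 366.] 286.7 278.3
[([274.3, 169.6], 0.89)]
blue [ 448    0  112  123 5858] [505.3  51.2]
blue [260 210  32  19 409] [276.  220.5]
blue [194 213  21  16 249] [203.8 221.5]
blue [454 248  25  39 580] [465.8 265.6]
blue [ 501  302   59   43 2020] [534.4 322.4]
[-0.21  0.53 -0.46  1.76  0.7   1.5  -1.06]
[275.66033692 216.9882131 ]
lin [0.1449, 0.1163, -0.0003] dr [-0.2, 0.1, 74.9] | 75 z sign 1
lin [0.1449, 0.1163, -0.0003] dr [109.4, -142.8, 0.3] | 180 z sign -1
```

```bash
python3 -m crank '[{"linear":[0.039,-0.03,0],"dr":[0,0,7],"hand":1},{"linear":[0.065,-0.03,0],"dr":[0,0,14],"hand":1},{"linear":[0.09,-0.02,0],"dr":[0,0,21],"hand":1},{"linear":[0.12,0,0],"dr":[0,0,28],"hand":1},{"linear":[0.14,0.03,0],"dr":[0,0,35],"hand":1},{"linear":[0.16,0.06,0],"dr":[0,0,42],"hand":1},{"linear":[0.16,0.09,0],"dr":[0,0,49],"hand":1},{"linear":[0.15,0.11,0],"dr":[0,0,56],"hand":1},{"linear":[0.145,0.116,0],"dr":[0,0,63],"hand":1},{"linear":[0.145,0.116,0],"dr":[0,0,70],"hand":1}]'
python3 -m crank '[{"linear":[0,0,0],"dr":[0,0,5],"hand":1},{"linear":[0,0,0],"dr":[0,0,5],"hand":1},{"linear":[0,0,0],"dr":[0,0,5],"hand":1}]' |tail -0
python3 - <<'E'
from h import *
im,c=snap("w10")
y=tooly(35);G=Fm+.0475*d
print([pj(c,Fm+t*d).round(0).tolist() for t in(-.0575,.0,.0575)])
print([(q["xy"],q["score"]) for q in bot.place_of("wrist","tube_b_mid")])
hsv=cv2.cvtColor(im,cv2.COLOR_BGR2HSV);m=cv2.inRange(hsv,(105,120,60),(125,255,255));n,l,st,ce=cv2.connectedComponentsWithStats(m)
for i in range(1,n):
    if st[i,4]>80: print("blue",st[i],ce[i].round(1))
o=bot.get_obs();print(o["q"].round(2),o["eef_pos"],o["gripper_width"])
go(G+y*.019,y,yd)
E
```

```text
t: 16.12
eef_pos: [0.509, -0.1278, 0.2078]
tool_rot: [0.591, -0.313, 0.634, -0.388]
contact_force: [-0.3, 1.1, -1.1]
gripper_width: 1.0
[[280.0, 156.0], [280.0, 176.0], [280.0, 203.0]]
[([279.2, 175.8], 0.8), ([78.3, 4.0], 0.65)]
blue [ 409   91  117   79 2768] [455.2 148.2]
blue [ 262  185   36   36 1003] [280.2 203. ]
blue [183 199  27  26 523] [195.7 211.1]
[ 0.86  0.46 -0.53  1.84 -0.41  1.1   0.48] [ 0.51132933 -0.1245141   0.21058468] 1.000531160971439
lin [0.0014, 0.1491, -0.0003] dr [-0.0, 0.2, 0.1] | 0 z sign 1
lin [0.0014, 0.1491, -0.0003] dr [0.2, -179.8, 0.0] | 180 z sign -1Exception ignored on flushing sys.stdout:
BrokenPipeError: [Errno 32] Broken pipe
```

```bash
python3 -m crank '[{"linear":[0,0.04,0],"dr":[0,0,0],"hand":0.5},{"linear":[0,0.08,0],"dr":[0,0,0],"hand":0.5},{"linear":[0,0.12,0],"dr":[0,0,0],"hand":0.5},{"linear":[0,0.149,0],"dr":[0,0,0],"hand":0.5},{"linear":[0,0.149,0],"dr":[0,0,0],"hand":0.5},{"linear":[0,0.149,0],"dr":[0,0,0],"hand":-1},{"linear":[0,0.149,0],"dr":[0,0,0],"hand":-1},{"linear":[0,0.149,0],"dr":[0,0,0],"hand":-1},{"linear":[0,0.149,0],"dr":[0,0,0],"hand":-1},{"linear":[0,0.149,0],"dr":[0,0,0],"hand":-1}]' 40
python3 -m crank '[{"linear":[0,0,0],"dr":[0,0,0],"hand":-1},{"linear":[0,0,0],"dr":[0,0,0],"hand":-1},{"linear":[0,0,0],"dr":[0,0,0],"hand":-1}]'
python3 - <<'E'
from h import *
im,c=snap("w11")
hsv=cv2.cvtColor(im,cv2.COLOR_BGR2HSV);m=cv2.inRange(hsv,(100,120,60),(130,255,255));m[:,:200]=0;m[:,350:]=0;ys,xs=np.where(m>0);print(xs.min(),xs.max(),ys.min(),ys.max())
E
python3 -m crank '[{"linear":[0,-0.03,0],"dr":[0,0,0],"hand":-1},{"linear":[0,-0.065,0],"dr":[0,0,0],"hand":-1},{"linear":[0,-0.1,0],"dr":[0,0,0],"hand":-1},{"linear":[-0.02,-0.14,0],"dr":[0,0,0],"hand":-1},{"linear":[-0.05,-0.18,0],"dr":[0,0,0],"hand":-1},{"linear":[-0.05,-0.18,0],"dr":[0,0,0],"hand":-1}]'
python3 - <<'E'
from h import *
M=np.array([.5075,-.334,0]);y=tooly(-15)
for tip in(.225,.14): go(M+Z*(tip+.106)+.019*y,y,yd)
E
```

```text
t: 17.3
eef_pos: [0.5226, -0.0417, 0.0897]
tool_rot: [0.608, -0.289, 0.643, -0.364]
contact_force: [0.0, 0.1, 1.4]
gripper_width: 0.376
t: 17.55
eef_pos: [0.5223, -0.0415, 0.0889]
tool_rot: [0.608, -0.289, 0.644, -0.364]
contact_force: [-0.4, -0.7, 3.6]
gripper_width: 0.382
245 314 256 321
t: 18.1
eef_pos: [0.5166, -0.1038, 0.2704]
tool_rot: [0.61, -0.288, 0.641, -0.366]
contact_force: [1.6, 0.1, -0.5]
gripper_width: 0.385
lin [0.1685, -0.1684, 0.0186] dr [-0.7, 0.1, -49.8] | 50 z sign 1
lin [0.1685, -0.1684, 0.0186] dr [-75.8, -163.1, 1.0] | 180 z sign -1
lin [0.2171, -0.0987, 0.0176] dr [-0.7, 0.1, -49.8] | 50 z sign 1
lin [0.2171, -0.0987, 0.0176] dr [-75.8, -163.1, 1.0] | 180 z sign -1
```

```bash
python3 -m crank '[{"linear":[-0.02,-0.04,0],"dr":[0,0,-7],"hand":-1},{"linear":[0.0,-0.08,0.005],"dr":[0,0,-14],"hand":-1},{"linear":[0.02,-0.115,0.01],"dr":[0,0,-21],"hand":-1},{"linear":[0.05,-0.14,0.015],"dr":[0,0,-28],"hand":-1},{"linear":[0.08,-0.165,0.0186],"dr":[0,0,-35],"hand":-1},{"linear":[0.11,-0.18,0.0186],"dr":[0,0,-42],"hand":-1},{"linear":[0.14,-0.19,0.0186],"dr":[-0.7,0.1,-49.8],"hand":-1},{"linear":[0.1685,-0.18,0.0186],"dr":[-0.7,0.1,-49.8],"hand":-1},{"linear":[0.1685,-0.1684,0.0186],"dr":[-0.7,0.1,-49.8],"hand":-1},{"linear":[0.1685,-0.1684,0.0186],"dr":[-0.7,0.1,-49.8],"hand":-1}]'
python3 -m crank '[{"linear":[0,0,0],"dr":[0,0,0],"hand":-1},{"linear":[0,0,0],"dr":[0,0,0],"hand":-1},{"linear":[0,0,0],"dr":[0,0,0],"hand":-1}]'
python3 - <<'E'
from h import *
M=np.array([.5075,-.334,0]);y=tooly(-15)
for tip in(.225,.14): go(M+Z*(tip+.106)+.019*y,y,yd)
im,c=snap("w12");o=bot.get_obs();G=o["eef_pos"]-.019*rot(o["tool_rot"])[:,1]
print([pj(c,p).round(1) for p in(G+.007*Z,G-.108*Z,M+.18*Z)])
for q in bot.cut_out("wrist","tube_b_mid"):
    ys,xs=np.where(q["pixels"]);print(q["score"],np.round(q["extent"]),xs[ys<ys.min()+5].mean().round(1))
E
```

```text
t: 18.93
eef_pos: [0.5036, -0.3363, 0.3024]
tool_rot: [-0.396, 0.538, -0.467, 0.579]
contact_force: [-0.2, 0.3, -1.2]
gripper_width: 0.383
t: 19.18
eef_pos: [0.5059, -0.3378, 0.3074]
tool_rot: [-0.397, 0.536, -0.464, 0.582]
contact_force: [0.5, 0.0, -0.7]
gripper_width: 0.379
lin [0.0023, -0.0048, 0.0011] dr [0.3, 0.2, -0.2] | 0 z sign 1
lin [0.0023, -0.0048, 0.0011] dr [-0.3, -179.8, -0.5] | 180 z sign -1
lin [-0.0195, 0.0774, 0.0017] dr [0.3, 0.2, -0.2] | 0 z sign 1
lin [-0.0195, 0.0774, 0.0017] dr [-0.3, -179.8, -0.5] | 180 z sign -1
[array([278. , 294.3]), array([279.5, 181. ]), array([281.1, 163.1])]
0.72 [242. 173. 319. 323.] 275.1
```

```bash
python3 -m crank '[{"linear":[0,0,0.001],"dr":[0,0,0],"hand":-1},{"linear":[-0.006,0.022,0.0015],"dr":[0,0,0],"hand":-1},{"linear":[-0.011,0.044,0.0015],"dr":[0,0,0],"hand":-1},{"linear":[-0.011,0.044,0.0015],"dr":[0,0,0],"hand":-1}]'
python3 -m crank '[{"linear":[-0.005,0.021,0],"dr":[0,0,0],"hand":-1},{"linear":[-0.0085,0.033,0],"dr":[0,0,0],"hand":-1},{"linear":[-0.0085,0.033,0],"dr":[0,0,0],"hand":-1},{"linear":[-0.0085,0.033,0],"dr":[0,0,0],"hand":-1}]'
```

```text
t: 19.62
eef_pos: [0.504, -0.3379, 0.2569]
tool_rot: [-0.396, 0.538, -0.467, 0.58]
contact_force: [-1.3, -0.5, -0.9]
gripper_width: 0.381
t: 19.95
eef_pos: [0.5059, -0.3388, 0.227]
tool_rot: [-0.396, 0.537, -0.465, 0.582]
contact_force: [1.0, -0.7, 0.7]
gripper_width: 0.382
```

Tube B's foot is inside the neck and the wrist force is near zero, so I'll release it.

```bash
python3 -m crank '[{"linear":[0,0,0],"dr":[0,0,0],"hand":0.6},{"linear":[0,0,0],"dr":[0,0,0],"hand":0.6},{"linear":[0,0,0],"dr":[0,0,0],"hand":0.6},{"linear":[0,0,0],"dr":[0,0,0],"hand":0.6},{"linear":[0,0,0],"dr":[0,0,0],"hand":0.6},{"linear":[0,-0.03,0],"dr":[0,0,0],"hand":0.6},{"linear":[0,-0.07,0],"dr":[0,0,0],"hand":0.6},{"linear":[0,-0.1,0],"dr":[0,0,0],"hand":0.6},{"linear":[0,-0.1,0],"dr":[0,0,0],"hand":0.6}]'
python3 - <<'E'
from h import *
im,c=snap("w13");i2,c2=snap("s13","scene")
cv2.imwrite("pics/v13.png",np.hstack([im[20:300,130:430],cv2.resize(i2[130:250,110:230],(280,280))]))
for k,a in(("w",im),("s",i2)):
    hsv=cv2.cvtColor(a,cv2.COLOR_BGR2HSV);m=cv2.inRange(hsv,(95,50,60),(130,255,255));n,l,st,ce=cv2.connectedComponentsWithStats(m)
    for i in range(1,n):
        if st[i,4]>40: print(k,st[i],ce[i].round(1))
print(pj(c,[.5075,-.334,.18]),pj(c2,[.5075,-.334,.18]))
for cn in("wrist","scene"):
  for n in("tube_a_mid","keeper_tab","keeper_hinge"): print(cn,n,[(np.round(q["xy"]),q["score"]) for q in bot.place_of(cn,n)])
E
```

```text
t: 20.7
eef_pos: [0.5134, -0.3122, 0.3307]
tool_rot: [-0.399, 0.535, -0.461, 0.585]
contact_force: [1.6, 0.9, 0.5]
gripper_width: 0.801
w [531 126  29  70 526] [545.8 150.5]
w [277 170  20  19 232] [287.2 179.3]
s [  0  80  47  20 495] [15.4 87. ]
s [ 481  121   38   38 1203] [499.  139.4]
s [267 209   8   9  43] [270.7 212.8]
s [  0 267  42  45 981] [ 14.  283.3]
s [233 308  63  40 494] [265.  333.3]
s [  0 316  58  64 493] [ 15.3 363.1]
[275.18805904 177.90148518] [159.95510261 186.18685813]
wrist tube_a_mid []
wrist keeper_tab [(array([132., 277.]), 0.91)]
wrist keeper_hinge [(array([263., 278.]), 0.83)]
scene tube_a_mid [(array([275., 240.]), 0.36)]
scene keeper_tab [(array([164., 146.]), 0.84)]
scene keeper_hinge [(array([129., 164.]), 0.97), (array([353., 245.]), 0.19)]
```

View pics/v13.png

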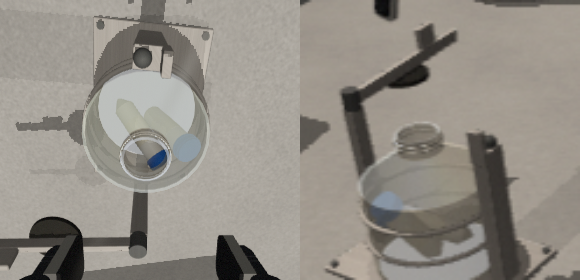

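Both tubes lie inside the jar: cap B shows through the mouth at (157,159), and cap A is at (187,150). Now the keeper.

```bash
cat >> h.py <<'E'
jx=np.array([.978,-.207,0]);jy=np.array([.207,.978,0]);Hn=np.array([.4876,-.429,0])
def kp(q,back,z): # TCP pose behind tab
    by=-np.sin(q)*jx+np.cos(q)*jy;s=np.cos(q)*jx+np.sin(q)*jy
    return Hn+.148*by-back*s+z*Z,s
E
python3 - <<'E'
from h import *
p,s=kp(1.69,.06,.30);print(p,s);go(p,-Z,s)
c=ld("s13");print([pj(c,Hn+.148*(-np.sin(q)*jx+np.cos(q)*jy)+.22*Z).round(0).tolist() for q in(1.6,1.69,1.78)])
E
```

```text
[ 0.33488633 -0.47553518  0.3       ] [0.08922576 0.99567654 0.        ]
lin [0.169, 0.0692, -0.1538] dr [12.3, -90.9, 11.0] | 92 z sign 1
lin [0.169, 0.0692, -0.1538] dr [-10.9, 88.0, 12.2] | 89 z sign -1
[[166.0, 145.0], [163.0, 145.0], [159.0, 144.0]]
```

```bash
python3 -m crank '[{"linear":[0.03,-0.01,-0.03],"dr":[1,-7,1],"hand":-1},{"linear":[0.06,-0.01,-0.06],"dr":[2,-14,2],"hand":-1},{"linear":[0.09,0,-0.09],"dr":[3,-21,3],"hand":-1},{"linear":[0.12,0,-0.12],"dr":[4,-28,4],"hand":-1},{"linear":[0.15,0.02,-0.15],"dr":[12.3,-90.9,11],"hand":-1},{"linear":[0.169,0.05,-0.154],"dr":[12.3,-90.9,11],"hand":-1},{"linear":[0.169,0.069,-0.154],"dr":[12.3,-90.9,11],"hand":-1},{"linear":[0.169,0.069,-0.154],"dr":[12.3,-90.9,11],"hand":-1},{"linear":[0.169,0.069,-0.154],"dr":[12.3,-90.9,11],"hand":-1},{"linear":[0.169,0.069,-0.154],"dr":[12.3,-90.9,11],"hand":-1}]'
python3 - <<'E'
from h import *
p,s=kp(1.68,.06,.212);go(p,-Z,s);print(bot.get_obs()["q"].round(2))
E
```

```text
t: 21.93
eef_pos: [0.3332, -0.4761, 0.2993]
tool_rot: [-0.653, 0.698, -0.187, 0.225]
contact_force: [0.0, 0.6, 0.4]
gripper_width: -0.0
lin [-0.0063, 0.0869, 0.0064] dr [3.5, -28.2, 3.3] | 29 z sign 1
lin [-0.0063, 0.0869, 0.0064] dr [-4.4, 151.7, 4.8] | 152 z sign -1
[ 1.14  0.24 -0.36  1.74  0.13  1.09  1.71]
```

```bash
python3 -m crank '[{"linear":[-0.006,0,0.006],"dr":[3.5,-28.2,3.3],"hand":-1},{"linear":[-0.006,0,0.006],"dr":[3.5,-28.2,3.3],"hand":-1},{"linear":[-0.006,0.02,0.006],"dr":[3.5,-28.2,3.3],"hand":-1},{"linear":[-0.006,0.05,0.006],"dr":[3.5,-28.2,3.3],"hand":-1},{"linear":[-0.006,0.087,0.006],"dr":[3.5,-28.2,3.3],"hand":-1},{"linear":[-0.006,0.087,0.006],"dr":[3.5,-28.2,3.3],"hand":-1},{"linear":[-0.006,0.087,0.006],"dr":[3.5,-28.2,3.3],"hand":-1}]'
python3 - <<'E'
from h import *
o=bot.get_obs();print(o["q"].round(2))
for q in(1.68,1.45,1.2,.95,.7,.45,.3,.2):
    p,s=kp(q,.022,.212);print(q,p.round(3));go(p,-Z,s,o)
E
```

```text
t: 22.52
eef_pos: [0.3358, -0.473, 0.212]
tool_rot: [0.706, -0.706, 0.037, -0.036]
contact_force: [1.3, 0.3, 0.7]
gripper_width: 0.002
[ 1.18  0.38 -0.42  1.78  0.18  1.02  2.16]
1.68 [ 0.338 -0.436  0.212]
lin [-0.0014, 0.0001, 0.0369] dr [-0.0, -0.2, -0.0] | 0 z sign 1
lin [-0.0014, 0.0001, 0.0369] dr [0.1, 179.8, -0.1] | 180 z sign -1
1.45 [ 0.34  -0.402  0.212]
lin [-0.0026, 0.0001, 0.0712] dr [-0.0, 13.0, -0.1] | 13 z sign 1
lin [-0.0026, 0.0001, 0.0712] dr [-0.1, -167.0, 0.0] | 167 z sign -1
1.2 [ 0.352 -0.366  0.212]
lin [0.0049, 0.0001, 0.1077] dr [-0.0, 27.3, -0.1] | 27 z sign 1
lin [0.0049, 0.0001, 0.1077] dr [-0.1, -152.7, 0.0] | 153 z sign -1
0.95 [ 0.371 -0.335  0.212]
lin [0.0213, 0.0001, 0.1412] dr [-0.0, 41.6, -0.1] | 42 z sign 1
lin [0.0213, 0.0001, 0.1412] dr [-0.1, -138.4, 0.0] | 138 z sign -1
0.7 [ 0.398 -0.309  0.212]
lin [0.0454, 0.0001, 0.1696] dr [-0.0, 55.9, -0.1] | 56 z sign 1
lin [0.0454, 0.0001, 0.1696] dr [-0.1, -124.1, 0.0] | 124 z sign -1
0.45 [ 0.431 -0.291  0.212]
lin [0.0758, 0.0001, 0.1912] dr [-0.0, 70.3, -0.1] | 70 z sign 1
lin [0.0758, 0.0001, 0.1912] dr [-0.1, -109.7, 0.0] | 110 z sign -1
0.3 [ 0.452 -0.284  0.212]
lin [0.0963, 0.0001, 0.2003] dr [0.0, 78.9, -0.1] | 79 z sign 1
lin [0.0963, 0.0001, 0.2003] dr [-0.1, -101.1, -0.0] | 101 z sign -1
0.2 [ 0.467 -0.281  0.212]
lin [0.1107, 0.0001, 0.2046] dr [0.0, 84.6, -0.1] | 85 z sign 1
lin [0.1107, 0.0001, 0.2046] dr [-0.1, -95.4, -0.0] | 95 z sign -1
```

```bash
python3 -m crank '[{"linear":[-0.001,0,0.015],"dr":[0,0,0],"hand":-1},{"linear":[-0.001,0,0.03],"dr":[0,0,0],"hand":-1},{"linear":[-0.001,0,0.042],"dr":[0,2,0],"hand":-1},{"linear":[-0.002,0,0.056],"dr":[0,7,0],"hand":-1},{"linear":[-0.003,0,0.071],"dr":[0,13,0],"hand":-1},{"linear":[0,0,0.088],"dr":[0,19.5,0],"hand":-1},{"linear":[0.004,0,0.105],"dr":[0,26,0],"hand":-1},{"linear":[0.010,0,0.121],"dr":[0,32.5,0],"hand":-1},{"linear":[0.017,0,0.135],"dr":[0,39,0],"hand":-1},{"linear":[0.021,0,0.141],"dr":[0,41.6,0],"hand":-1}]'
python3 - <<'E'
from h import *
im,c=snap("s14","scene");print([(np.round(q["xy"]),q["score"]) for q in bot.place_of("scene","keeper_tab")])
print([(q,pj(c,Hn+.148*(-np.sin(q)*jx+np.cos(q)*jy)+.22*Z).round(0).tolist()) for q in(.7,.8,.9,1,1.68)])
o=bot.get_obs();print(o["eef_pos"],o["contact_force"].round(1))
for q in(.95,.7,.45,.3,.2,.1):
    p,s=kp(q,.022,.212);print(q);go(p,-Z,s,o)
E
```

```text
t: 23.35
eef_pos: [0.3741, -0.3335, 0.2158]
tool_rot: [-0.646, 0.648, -0.283, 0.288]
contact_force: [-0.9, -0.1, -1.1]
gripper_width: 0.004
[(array([184., 154.]), 0.79), (array([132., 166.]), 0.5), (array([266., 342.]), 0.19)]
[(0.7, [186.0, 160.0]), (0.8, [186.0, 157.0]), (0.9, [185.0, 155.0]), (1, [184.0, 153.0]), (1.68, [163.0, 145.0])]
[ 0.37411433 -0.33424085  0.21559031] [ 0.2 -0.6  0.1]
0.95
lin [-0.0015, 0.0036, -0.0023] dr [0.0, 0.3, 0.4] | 1 z sign 1
lin [-0.0015, 0.0036, -0.0023] dr [0.7, -179.7, -0.0] | 180 z sign -1
0.7
lin [-0.0021, 0.0036, 0.035] dr [-0.0, 14.6, 0.4] | 15 z sign 1
lin [-0.0021, 0.0036, 0.035] dr [0.6, -165.4, 0.1] | 165 z sign -1
0.45
lin [0.0064, 0.0036, 0.0713] dr [-0.1, 28.9, 0.4] | 29 z sign 1
lin [0.0064, 0.0036, 0.0713] dr [0.6, -151.1, 0.1] | 151 z sign -1
0.3
lin [0.0158, 0.0037, 0.0917] dr [-0.1, 37.5, 0.4] | 38 z sign 1
lin [0.0158, 0.0037, 0.0917] dr [0.5, -142.5, 0.2] | 142 z sign -1
0.2
lin [0.0237, 0.0037, 0.1044] dr [-0.1, 43.2, 0.4] | 43 z sign 1
lin [0.0237, 0.0037, 0.1044] dr [0.5, -136.8, 0.2] | 137 z sign -1
0.1
lin [0.0329, 0.0038, 0.1162] dr [-0.2, 49.0, 0.4] | 49 z sign 1
lin [0.0329, 0.0038, 0.1162] dr [0.5, -131.0, 0.2] | 131 z sign -1
```

The bar is following the fingers (q ≈ 0.95), so I'll keep pushing along the arc.

```bash
python3 -m crank '[{"linear":[-0.0015,0.003,0.015],"dr":[0,6,0],"hand":-1},{"linear":[-0.002,0.0036,0.032],"dr":[0,13,0],"hand":-1},{"linear":[0.001,0.0036,0.048],"dr":[0,20,0],"hand":-1},{"linear":[0.005,0.0036,0.066],"dr":[0,27,0],"hand":-1},{"linear":[0.011,0.0036,0.082],"dr":[0,33,0],"hand":-1},{"linear":[0.016,0.0036,0.092],"dr":[0,37.5,0],"hand":-1},{"linear":[0.02,0.0036,0.098],"dr":[0,40.5,0],"hand":-1},{"linear":[0.024,0.0036,0.104],"dr":[0,43,0],"hand":-1},{"linear":[0.024,0.0036,0.104],"dr":[0,43,0],"hand":-1}]'
python3 - <<'E'
from h import *
im,c=snap("s15","scene");print([(np.round(q["xy"]),q["score"]) for q in bot.place_of("scene","keeper_tab")])
print([(q,pj(c,Hn+.148*(-np.sin(q)*jx+np.cos(q)*jy)+.22*Z).round(0).tolist()) for q in(.0,.1,.2,.3,.4)])
o=bot.get_obs();print(o["eef_pos"],o["contact_force"].round(1))
for q in(.2,.1,0):
    p,s=kp(q,.018,.212);print(q);go(p,-Z,s,o)
E
```

```text
t: 24.2
eef_pos: [0.4666, -0.2831, 0.2111]
tool_rot: [-0.498, 0.498, -0.499, 0.504]
contact_force: [0.3, 1.1, 0.7]
gripper_width: 0.0
[(array([179., 171.]), 0.88)]
[(0.0, [172.0, 176.0]), (0.1, [176.0, 174.0]), (0.2, [179.0, 172.0]), (0.3, [182.0, 169.0]), (0.4, [184.0, 167.0])]
[ 0.46507168 -0.28360867  0.21063683] [ 0.7 -0.8 -0. ]
0.2
lin [-0.0027, -0.0014, 0.0058] dr [-0.2, 0.2, 0.3] | 0 z sign 1
lin [-0.0027, -0.0014, 0.0058] dr [0.4, -179.8, 0.3] | 180 z sign -1
0.1
lin [-0.0037, -0.0013, 0.0207] dr [-0.2, 5.9, 0.2] | 6 z sign 1
lin [-0.0037, -0.0013, 0.0207] dr [0.4, -174.1, 0.3] | 174 z sign -1
0
lin [-0.0033, -0.0013, 0.0355] dr [-0.2, 11.6, 0.2] | 12 z sign 1
lin [-0.0033, -0.0013, 0.0355] dr [0.3, -168.4, 0.3] | 168 z sign -1
```

```bash
python3 -m crank '[{"linear":[-0.003,-0.001,0.006],"dr":[0,2,0],"hand":-1},{"linear":[-0.003,-0.001,0.012],"dr":[0,4,0],"hand":-1},{"linear":[-0.003,-0.001,0.018],"dr":[0,6,0],"hand":-1},{"linear":[-0.003,-0.001,0.024],"dr":[0,9,0],"hand":-1},{"linear":[-0.003,-0.001,0.027],"dr":[0,11.6,0],"hand":-1},{"linear":[-0.003,-0.001,0.027],"dr":[0,11.6,0],"hand":-1}]'
for i in 1 2 3; do python3 -m crank '[{"linear":[0,0,0.0015],"dr":[0,0,0],"hand":-1},{"linear":[0,0,0.003],"dr":[0,0,0],"hand":-1},{"linear":[0,0,0.003],"dr":[0,0,0],"hand":-1}]'|grep -E "eef|contact";done
```

```text
t: 24.8
eef_pos: [0.4918, -0.2807, 0.2112]
tool_rot: [-0.445, 0.445, -0.548, 0.551]
contact_force: [0.2, -0.2, 0.1]
gripper_width: -0.003
eef_pos: [0.4948, -0.2814, 0.2111]
contact_force: [-0.3, -0.4, -0.1]
eef_pos: [0.4986, -0.282, 0.211]
contact_force: [0.4, -0.6, -0.7]
eef_pos: [0.5005, -0.2824, 0.2108]
contact_force: [-2.7, 0.6, 1.9]
```

```bash
for i in 1 2 3 4; do python3 -m crank '[{"linear":[0,0,0.001],"dr":[0,0,0],"hand":-1},{"linear":[0,0,0.002],"dr":[0,0,0],"hand":-1},{"linear":[0,0,0.002],"dr":[0,0,0],"hand":-1}]'|grep -E "eef|contact";done
```

```text
eef_pos: [0.5007, -0.2824, 0.2107]
contact_force: [-8.1, 2.0, 7.4]
eef_pos: [0.5009, -0.2824, 0.2106]
contact_force: [-15.5, 5.8, 11.2]
eef_pos: [0.501, -0.2825, 0.2106]
contact_force: [-21.5, 7.4, 15.5]
eef_pos: [0.5012, -0.2825, 0.2105]
contact_force: [-27.8, 9.2, 20.7]
```

```bash
python3 -m crank '[{"linear":[0,0,-0.01],"dr":[0,0,0],"hand":-1},{"linear":[0,0,-0.03],"dr":[0,0,0],"hand":-1},{"linear":[0,0,-0.05],"dr":[0,0,0],"hand":-1},{"linear":[0,-0.04,-0.06],"dr":[0,0,0],"hand":-1},{"linear":[0,-0.08,-0.06],"dr":[0,0,0],"hand":-1},{"linear":[0,-0.12,-0.06],"dr":[0,0,0],"hand":-1},{"linear":[0,-0.16,-0.06],"dr":[0,0,0],"hand":-1},{"linear":[0,-0.16,-0.06],"dr":[0,0,0],"hand":-1},{"linear":[0,-0.16,-0.06],"dr":[0,0,0],"hand":-1}]'
python3 - <<'E'
from h import *
for n in("wrist","scene","top"):
    im,c=snap("f_"+n,n)
    for k,z in(("keeper_tab",.22),("keeper_hinge",.22),("jar_mouth",.18)):
        print(n,k,[(np.round(q["xy"],1).tolist(),round(q["score"],2),onz(c,q["xy"],z)[:2].round(4).tolist()) for q in bot.place_of(n,k)][:2])
    for q in bot.cut_out(n,"keeper")[:1]:
        m=q["pixels"];ys,xs=np.where(m);P=np.array([onz(c,(x,y),.207)[:2] for x,y in zip(xs,ys)])
        a=(P-Hn[:2])@jy[:2];b=(P-Hn[:2])@jx[:2];print("mask",m.sum(),q["score"],"along",np.percentile(a,[1,50,99]).round(3),"across",np.percentile(b,[1,50,99]).round(3))
        for lo in np.arange(-.02,.22,.02):
            s=(a>lo)&(a<lo+.02)
            if s.any(): print(round(lo+.01,2),np.median(b[s]).round(4),(b[s].min()).round(4),b[s].max().round(4))
    print("pred q=0 / .1",[pj(c,Hn+.148*(-np.sin(q)*jx+np.cos(q)*jy)+.22*Z).round(1).tolist() for q in(0,.1)])
E
```

```text
t: 27.3
eef_pos: [0.4513, -0.2715, 0.3736]
tool_rot: [-0.446, 0.444, -0.546, 0.553]
contact_force: [-0.3, 0.1, -0.4]
gripper_width: -0.004
wrist keeper_tab [([344.2, 193.2], 0.98, [0.5189, -0.286])]
wrist keeper_hinge []
wrist jar_mouth [([331.5, 231.0], 0.82, [0.504, -0.3419])]
mask 3110 0.62 along [0.016 0.108 0.201] across [-0.029 -0.001  0.023]
0.01 -0.0034 -0.0085 0.0023
0.03 -0.0011 -0.0064 0.0039
0.05 -0.0011 -0.0062 0.0039
0.07 -0.002 -0.0195 0.0137
0.09 -0.0032 -0.0316 0.0249
0.11 -0.0035 -0.0317 0.0247
0.13 -0.0002 -0.0245 0.0175
0.15 0.0017 -0.0057 0.0099
0.17 -0.0011 -0.0061 0.004
0.19 -0.0011 -0.0064 0.0041
0.21 -0.0011 -0.006 0.0033
pred q=0 / .1 [[343.3, 191.7], [329.0, 192.5]]
scene keeper_tab [([171.1, 177.7], 0.69, [0.5251, -0.2842])]
scene keeper_hinge [([131.6, 165.6], 0.66, [0.4881, -0.4231])]
scene jar_mouth [([161.4, 187.1], 0.93, [0.511, -0.3276])]
mask 634 0.81 along [-0.008  0.119  0.214] across [-0.041  0.011  0.054]
-0.01 -0.005 -0.0149 0.0093
0.01 0.0067 -0.0115 0.0255
0.03 0.0129 -0.0031 0.0316
0.05 0.0113 -0.0034 0.0234
0.07 0.0106 -0.0028 0.0237
0.09 0.0122 -0.0398 0.0357
0.11 0.0098 -0.0445 0.0517
0.13 0.0124 -0.04 0.0568
0.15 0.016 -0.0232 0.0556
0.17 0.0103 -0.0069 0.0249
0.19 0.0124 -0.001 0.0251
0.21 0.0078 0.0007 0.0181
pred q=0 / .1 [[172.4, 176.5], [176.1, 174.1]]
top keeper_tab [([194.6, 215.6], 0.43, [0.4807, 0.2368]), ([365.6, 200.0], 0.4, [0.5169, -0.2744])]
top keeper_hinge [([284.7, 204.5], 0.58, [0.5084, -0.0325]), ([189.5, 231.3], 0.19, [0.4342, 0.2523])]
top jar_mouth [([381.4, 206.0], 0.82, [0.5016, -0.3287])]
mask 97 0.64 along [0.128 0.168 0.207] across [-0.005  0.001  0.008]
0.13 0.0029 -0.0015 0.008
0.15 0.0028 -0.0032 0.0076
0.17 0.0003 -0.0047 0.0054
0.19 0.0 -0.0051 0.0057
0.21 0.0013 -0.0044 0.0051
pred q=0 / .1 [[368.9, 199.5], [368.3, 204.4]]
```

```bash
python3 - <<'E'
from h import *
bot.read_camera("scene")
for n in["thin_tube_mid","tip_box","vial","reagent","wash_bottle","beaker"]:
    print(n,[(np.round(d["xy"]).tolist(),round(float(d["score"]),2)) for d in bot.place_of("scene",n)][:2])
a=cv2.imread("pics/scene0.png");b=cv2.imread("pics/f_scene.png")
D=cv2.absdiff(a,b).max(2)
for n,r in dict(thin=(265,205,305,245),forceps=(375,230,415,265),vial=(342,222,362,250)).items(): print(n,"changed px",int((D[r[1]:r[3],r[0]:r[2]]>40).sum()))
print(bot.hand_in())
E
```

```text
thin_tube_mid [([157.0, 187.0], 0.74), ([284.0, 227.0], 0.61)]
tip_box [([266.0, 339.0], 0.63)]
vial [([352.0, 245.0], 0.53)]
reagent [([365.0, 349.0], 0.67)]
wash_bottle [([429.0, 342.0], 0.96)]
beaker [([254.0, 225.0], 0.95)]
thin changed px 657
forceps changed px 365
vial changed px 30
the job is handed in; nothing more can be done
None
```

Both large tubes are in the waste jar and the keeper bar is shut. I handed the job in at about 28 s of the 72 s allowed; the interface gives no verdict.

**What I did**
- **Tube A:** I gripped it by its cap in the rack, turned it upright and dropped it through the neck.
- **Tube B:** I took it from the tray from above and laid it in the rack's free middle place. I then gripped it again by its cap and dropped it in the same way.
- **Keeper bar:** I pushed it shut along its arc with the closed fingers.

**Last checks**
- **Tubes in the jar:** The picture after the second drop shows both tubes lying low inside the jar. I did not measure their depth, and I took no closer look once the bar covered the mouth.
- **Keeper bar:** The bar stopped hard against my push, which rose to about 28 N sideways. In the wrist picture it then lay within about 0.01 rad of shut.
- **Robot:** It ended clear of everything, with no force on the wrist.
- **Other things:** The thin tube, tip box, vial, reagent bottle and beaker were found within about 2 px of where they started. The wash bottle read 4 px off, probably network error, since the arm never came near it.

**Checks that disagreed or failed**
- The estimates of the jar mouth differed by 5–8 mm between cameras. I used a value in between, and both tubes went in without resistance.
- The thin-tube search also scored a false find at the jar, above the real one.
- A raw picture difference showed changed pixels round the thin tube and the forceps. Shadows and the missing tubes are the likely cause, but I could not view another picture to confirm, and the forceps were not checked any other way.
- During the final push there was also about 20 N upward on the tool, which I did not explain.

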